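Check a sash cramp's screw with a folding thread pitch gauge

ROBOT

A 6-joint arm with a two-finger parallel gripper is mounted at the origin on the work surface. World frame = base frame: x ahead of the robot, y to its left, z up, the work surface at z = 0. Lengths are in mm, angles in degrees, forces in N, time in s.
With the tool pointing down it reaches from about 350 to 850 mm from the base axis. Payload 8.1 kg.
Tool frame: the origin (TCP) lies on the centre line of the jaws, within the pads' length; the fingertips stand r.tip_extent ahead of it and the grasp point (between the pads) lies 8 mm behind it (r.tip_extent is the distance from the TCP to the fingertips, in mm); z points along the fingers, y is the direction in which the jaws open and shut (so a half turn about z gives the same grasp; the last joint's range is limited). The gripper opens to 85 mm and grips with 20 to 120 N. Pads are 22 mm wide; open, the fingers measure 114 mm over their backs; the gripper's body (76 mm by 85 mm) begins 54 mm behind the grasp point. The pads swing forward as they close: fully open they stand 13 mm farther back than shut.
Start: joints at [64.206, 7.471, 85.268, -0, 87.261, -4.893], TCP at [214.036, 560.53, 204.792] pointing down, gripper open.
Joint ranges: [-169.43, 169.43], [-51.17, 129.36], [1.28, 143.12], [-76.62, 256.62], [0, 156.53], [-152.29, 152.29]. Speed limits (degrees/s): [136.94, 136.94, 159.86, 180, 180, 180].

INTERFACE

Orientations are given as [roll, pitch, yaw] about the fixed x, y, z axes, in that order (R = Rz(yaw) Ry(pitch) Rx(roll)).
In Python, from bench import sense, optics, hand_in, spotter, r gives the robot as it stands.
- The arm moves only by the tool apply_moves, never from a script. Its argument "series" is a list of rows, each a list of 3 entries, a list of its own where there are three numbers: the opening, from 0 (shut) to 1 (fully open), then the shift along the world's x, y, z in m, then the turn about the world's z in rad. In form: [[grip, [x, y, z], turn], ...]. A call has 1 to 5 rows; each row is the pose to reach, as a shift and turn from the pose measured when the call began; what a row does not reach only later rows make up. A row lasts 1/8 s, in which the tool goes at most 62.5 mm and 10.7 degrees, less where a joint would pass 70% of its speed; a pose out of reach is approached as far as the arm can. A call with a gripper value outside its range is refused whole. The fingers move at their own pace and stop on an object; "grip_force" is the grip in N (left out, the last holds). Time passes only in rows, so rows that repeat a pose let the fingers close. It gives the time, the measured TCP pose, the force and the opening at its end, in the units of the state.
- sense(): the state, without advancing time (a new reading comes with each control period).
- optics.snapshot(name): name is "scene" or "top" or "wrist"; returns a dict with "color" (420x560x3 uint8, blue, green, red), "intrinsics" (3x3 intrinsics, pixels), "rvec" (rotation vector, rad) and "tvec" (3), from world to camera coordinates, as OpenCV has them. Camera axes: x right, y down, z forward; pixel columns grow to the right and rows downward; lengths in mm; the calibration is good to about 2 mm. A picture is of the moment at which its call begins. There is no depth.
- hand_in(): hands the job in, once; it reports no verdict.
Trained networks look in a picture, given as the dict that the camera call returned (one of the last four; its "shot" number tells which), for a name from the list of things; names that differ only in an ending like _2 or _b are one class to them, and where a whole thing is asked for, a point or a joint stands for the part that bears it (a point fixed in the world has none). Each returns a list of dicts, best first, with "p" (0 to 1); they miss things now and then, are a little off and sometimes report something else, mostly with a low value. They report only what shows in the picture. A call takes as long as a camera call. They do not tell look-alikes from the thing itself.
- spotter.search_frame(picture, query): "xyz" ([x, y, z] in mm, in the coordinates of the camera as it stood for that picture, good to about 4 mm: the middle of the surface that is visible of it).
- spotter.masks_of(picture, query): "mask" (420x560 bool, what is visible of it).
The state is a dict: "time": time; "joint_pos": joint angles; "qd": joint speeds; "joint_efforts": joint torques, N m; "tool_pos": TCP position; "tcp_rot": TCP orientation; "ft_force": force on the tool from outside, world axes, zero at the start; "wrist_torque": the same for the moment, N m; "finger_gap": finger opening in mm.
Only numpy, scipy, OpenCV 4.12 (cv2) and the standard library are available. Lean on these libraries where they do the work, as an engineer would, in place of code of your own. Each camera call takes 0.05 s, during which the arm holds its last target.

TASK

Check the thread of the sash cramp's screw with the folding pitch gauge: pick the gauge up off the cork mat by its case and, keeping it level, bring the open leaf against the side of the screw, feeling gently along the screw until the teeth drop into the thread and the leaf lies flat and fully home along it. Keep it there with a light steady press of about 5 newtons for two seconds, never leaning hard on it, to be sure that it sits flat without rocking. Then lay the gauge flat on the cork mat again, let go, and leave the lantern, schoty and padlock where they are.

Things in the scene. Friction and masses are not known exactly. Their poses are not given: they have to be found in the camera images.
- mat: Cork tool mat, fixed, 170 (its x) x 200 (its y) x 4 mm thick, lying on the green shelf. Origin: centre of its underside; z up.
- gauge: Folding thread pitch gauge, about 150 g, lying flat. Origin: centre of the underside of its steel case; z up. The case is 86 mm long (gauge x, -47 to +39), 22 mm wide (y, -11 to +11, its sides parallel from x = -36 to +28) and 14 mm high. One brass-coloured leaf stands open at a right angle at the case's +x end, reaching out to -y; it cannot fold.
- leaf_mid (a point): Middle of the row of tooth tips, at (49, -30, 7) mm in the gauge's frame, with the gauge's axes. The leaf is a flat plate, gauge z = 5 to 9, x = 24 to 46, y = -48 to +7 mm. Five teeth stand along its front edge, pointing to gauge +x, 6 mm apart at y = -18 to -42 mm: roots at x = 46, tips at x = 49 mm, 2.2 mm wide at the tip, 2.7 mm at the root.
- leaf_inner (a point): Tip of the tooth nearest the case, at (49, -18, 7) mm in the gauge's frame. The leaf's sliding friction on the screw is below 0.8: a sideways load larger than the press means that the teeth have caught in the grooves.
- leaf_outer (a point): Tip of the tooth farthest from the case, at (49, -42, 7) mm in the gauge's frame.
- cramp: Joiner's sash cramp, red castings on a dark steel bar, fixed. Origin: on the shelf under its head (the casting with the nut, 52 mm wide, y = -18 to +18 mm, 71 mm high). z up; -x faces the robot. Its screw runs level along cramp y, 45 mm above the shelf. To -y lie the bar and two red jaws, up to 73 mm high, to y = -350 mm. To +y the bare screw sticks out with nothing under it.
- screw_mid (a point): Point on the screw's axis, 80 mm from the cramp's origin along cramp +y, 45 mm above the shelf, with the cramp's axes. The thread is bare from 62 mm to -y of it to 60 mm to +y. It is 30 mm across the crests, pitch 6 mm, nearly square grooves 3.2 mm deep, 3.2 mm wide at the mouth. When the leaf is home its tooth tips lie 12 mm from the axis; riding on the crests, 15 mm. The screw is rigid and does not turn.
- lantern: Squat yellow solar lantern, 124 mm across the base, with a brass bayonet socket, frosted bulb and wire bail, 187 mm high, 0.8 kg. Origin: centre of its underside. Leave alone.
- schoty: Teak schoty (bead abacus) with two-tone beads lying flat, 170 (x) x 250 (y) x 22 mm. Origin: centre of its underside. Leave alone.
- padlock: Steel padlock lying flat, 48 x 44 x 22 mm with a shackle reaching 58 mm to its +x. Origin: centre of the lock body's underside. Leave alone.
- screw_end (a point): Point on the axis 77 mm to cramp +y from screw_mid: middle of the screw's plain end, 38 mm across and 26 mm long, through which a slanting tommy bar reaches 36 mm to -x (24 mm above the axis) and 54 mm to +x. The screw was left at any turn: the grooves (and this end, by up to 3 mm) lie differently along the axis each time, and no pose tells where, so they must be felt for.
Things that resemble listed ones, but are neither listed nor needed, are in the scene too. Leave any purple look-alike of the gauge alone.

How it is judged (in metres and radians):
On the way, in this order (a step that is already met when the one before it is completed fails the run):
1. the gauge is lifted clear off the mat (z of gauge in the frame of mat above 0.02 m and contact force between the fingers and gauge above 1 N), for 0.2 s.
2. all teeth in the thread: end tooth tips within 13.3 mm of the axis sideways and 6 mm in height, leaf along the screw within 0.05 rad and level, pressed with 2.5 to 8 N for 1 s (x of leaf_inner in the frame of screw_mid between -0.0133 and 0.0133 m and x of leaf_outer in the frame of screw_mid between -0.0133 and 0.0133 m and z of leaf_inner in the frame of screw_mid between -0.006 and 0.006 m and z of leaf_outer in the frame of screw_mid between -0.006 and 0.006 m and y of leaf_inner in the frame of screw_mid between -0.062 and 0.062 m and y of leaf_outer in the frame of screw_mid between -0.062 and 0.062 m and angle between the y axis of gauge and the y axis of cramp, either way round below 0.05 rad and angle between gauge's own z axis and vertical below 0.17 rad and contact force between gauge and cramp between 2.5 and 8 N), for 1 s.
At the end, for the whole second after the job is handed in: The gauge lies flat (within 0.1 rad) and still on the cork mat, its origin within 75 mm of the mat's centre along mat x and 90 mm along mat y, released (x of gauge in the frame of mat between -0.075 and 0.075 m and y of gauge in the frame of mat between -0.09 and 0.09 m and z of gauge in the frame of mat below 0.007 m and angle between gauge's own z axis and vertical below 0.1 rad and linear speed of gauge below 0.02 m/s and contact force between the fingers and gauge below 0.1 N); the robot touches nothing.
It fails at once if the gauge is pressed or knocked against the cramp with more than 15 N (contact force between gauge and cramp above 15 N).
It fails at once if the gauge is dropped onto the mat or the shelf: it moves faster than 0.35 m/s out of the fingers (linear speed of gauge above 0.35 m/s and contact force between the fingers and gauge below 0.1 N).
It fails at once if the robot itself pushes the cramp with more than 15 N (contact force between any of the fingers, the arm and cramp above 15 N).
It fails at once if a bystander is moved by more than 15 mm (distance of any of lantern, schoty, padlock from where it was at the start of the episode above 0.015 m).
It also fails if it takes over 70 s, if anything falls off the work surface, if the arm or the gripper's body presses on something with over 40 N, if the wrist force passes 120 N, or if a joint passes its speed limit or range.

## Working session

There is one attempt and no reset: what is moved stays moved. The work goes in short steps, Python scripts to look and compute and a tool call to move; the robot and the scene stay as the last step left them, time stands still between calls to the robot, and variables do not carry over. Pictures are saved under pics/ and viewed, and the job is handed in when it is done.

Besides the shell and the picture viewer there is one more tool, called after ">>>" by a JSON object that holds its "fn" and its "kwargs". apply_moves: Moves the arm, as the interface text tells. Its arguments: {"type":"object","properties":{"series":{"type":"array"},"grip_force":{"type":"number"}},"required":["series"]}

```bash
mkdir -p pics; ls
cat > h.py <<'E'
import numpy as np, cv2
from bench import sense, optics, hand_in, spotter, r
def snap(n,f=None):
    p=optics.snapshot(n)
    if f: cv2.imwrite(f'pics/{f}.png',p['color'])
    return p
def RT(p): 
    R=cv2.Rodrigues(np.array(p['rvec'],float))[0]; return R,np.array(p['tvec'],float).ravel()
def w(p,xyz):
    R,t=RT(p); return R.T@(np.array(xyz)-t)
def onz(p,uv,z):
    R,t=RT(p); K=np.array(p['intrinsics']); d=R.T@np.linalg.inv(K)@np.array([uv[0],uv[1],1.]); c=-R.T@t
    return c+d*(z-c[2])/d[2]
def proj(p,X):
    return cv2.projectPoints(np.array(X,float).reshape(-1,1,3),np.array(p['rvec'],float),np.array(p['tvec'],float),np.array(p['intrinsics'],float),None)[0].reshape(-1,2)
def tri(ps,uvs):
    A=[];b=[]
    for p,uv in zip(ps,uvs):
        R,t=RT(p); K=np.array(p['intrinsics']); d=R.T@np.linalg.inv(K)@np.array([uv[0],uv[1],1.]); d/=np.linalg.norm(d); c=-R.T@t
        P=np.eye(3)-np.outer(d,d);A.append(P);b.append(P@c)
    return np.linalg.lstsq(np.vstack(A),np.hstack(b),rcond=None)[0]
E
python3 - <<'E'
from h import *
print(sense(), r.tip_extent)
a=snap('scene','s0');b=snap('top','t0');c=snap('wrist','w0')
for n,p in (('scene',a),('top',b),('wrist',c)):
    for q in ['gauge','mat','cramp','lantern','schoty','padlock','screw_mid','screw_end','leaf_mid']:
        for d in spotter.search_frame(p,q)[:3]: print(n,q,round(d['p'],2),w(p,d['xyz']).round(0),proj(p,w(p,d['xyz'])).round(0)[0])
E
```

```text
pics
{'time': 0.0, 'joint_pos': array([ 6.42058559e+01,  7.51406680e+00,  8.53302135e+01, -7.67470606e-05,
        8.72623321e+01, -4.89442285e+00]), 'qd': array([ 0.03483334,  0.05946917, -0.05062422, -0.02993281, -0.06118333,
        0.0472431 ]), 'joint_efforts': array([ 5.42020134e-04, -5.69382405e+01, -5.00562286e+01, -2.60249553e-04,
        1.43682034e-02,  3.41125690e-05]), 'tool_pos': array([213.76715705, 559.97629063, 203.74639034]), 'tcp_rot': array([-1.79893770e+02, -9.01979140e-03,  1.59100274e+02]), 'ft_force': array([-0.24789741,  0.71503409, -0.44208183]), 'wrist_torque': array([-0.01751614, -0.01284524, -0.02737479]), 'finger_gap': 85.38089997675566} 11.0
scene gauge 0.81 [ 483. -255.   12.] [225. 256.]
scene gauge 0.63 [259. 232.  13.] [306. 169.]
scene gauge 0.51 [452. -11.  17.] [284. 218.]
scene mat 0.79 [444. -62.   4.] [271. 226.]
scene cramp 0.64 [718. -79.  40.] [320. 270.]
scene lantern 0.7 [531. 396.  65.] [390. 175.]
scene schoty 0.59 [ 488. -488.   22.] [153. 290.]
scene schoty 0.33 [444. -59.   2.] [271. 226.]
scene padlock 0.68 [429. 197.  25.] [328. 19
[... 248 characters left out ...]
5. 255.]
top gauge 0.81 [449.  -8.  20.] [275. 222.]
top gauge 0.62 [245. 236.  15.] [186. 296.]
top gauge 0.57 [ 321. -241.   13.] [358. 268.]
top mat 0.64 [501. 403.  62.] [124. 201.]
top mat 0.61 [438. -56.   7.] [292. 227.]
top cramp 0.88 [688. -41.  48.] [286. 137.]
top lantern 0.62 [500. 406.  64.] [122. 201.]
top schoty 0.93 [ 477. -476.   20.] [441. 213.]
top screw_mid 0.82 [697. -34.  50.] [284. 133.]
top screw_end 0.69 [687. -34.  51.] [284. 137.]
top leaf_mid 0.89 [252. 238.  10.] [185. 293.]
top leaf_mid 0.66 [451.  -9.  21.] [275. 221.]
top leaf_mid 0.59 [ 319. -238.   12.] [357. 269.]
wrist gauge 0.83 [253. 238.  10.] [ 35. 295.]
wrist leaf_mid 0.64 [250. 241.  12.] [ 35. 293.]
```

View pics/s0.png

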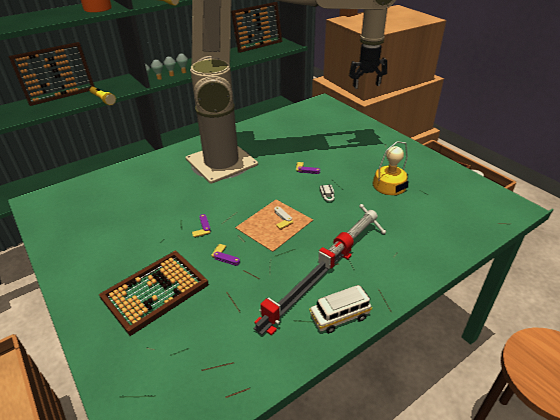

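View pics/t0.png

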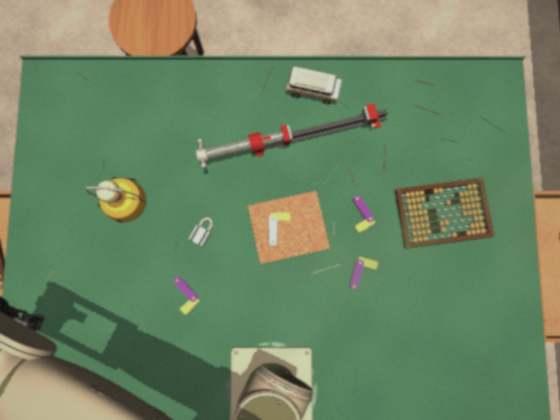

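View pics/w0.png

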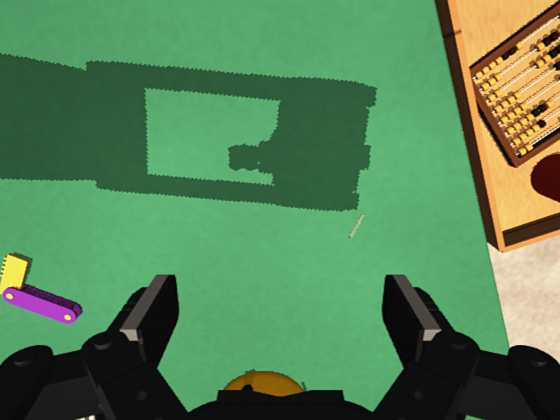

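The steel gauge is on the mat (top pixel ≈ 273,230, leaf toward 285,216) and the purple ones are decoys. The cramp's screw runs from the head at (257,143) to its end at (202,153). I'll move the wrist camera over the mat next.

>>> {"fn": "apply_moves", "kwargs": {"series": [[1,[0.02,-0.055,0.015],0.07],[1,[0.04,-0.11,0.03],0.14],[1,[0.06,-0.165,0.045],0.21],[1,[0.08,-0.22,0.06],0.28],[1,[0.1,-0.275,0.075],0.36]]}}

```text
time: 2.12
tool_pos: [314.3, 283.9, 280.5]
tcp_rot: [180.0, 0.1, 179.9]
ft_force: [1.8, 0.2, -0.1]
finger_gap: 85.3
```

>>> {"fn": "apply_moves", "kwargs": {"series": [[1,[0.02,-0.055,0.01],0],[1,[0.04,-0.11,0.02],0],[1,[0.06,-0.165,0.03],0],[1,[0.08,-0.22,0.04],0],[1,[0.1,-0.27,0.04],0]]}}

```text
time: 2.75
tool_pos: [415.1, 11.8, 321.8]
tcp_rot: [180.0, 0.2, 179.9]
ft_force: [0.8, 1.0, -0.2]
finger_gap: 85.7
```

Run:
```python
from h import *
s=sense();print(s['time'],s['tool_pos'],s['tcp_rot'],s['joint_pos'])
c=snap('wrist','w1')
R,t=RT(c);print('cam',-R.T@t,R[2])
for q in ['gauge','leaf_mid','mat','cramp','screw_mid','screw_end']:
  for d in spotter.search_frame(c,q)[:2]: print(q,round(d['p'],2),w(c,d['xyz']).round(0),proj(c,w(c,d['xyz'])).round(0)[0])
```

```text
2.75 [415.0777708   11.76658048 321.81332915] [179.98839586   0.21103945 179.86254419] [-5.48852336e+00 -2.28753131e+01  1.00861370e+02  3.19095441e-02
  1.01804904e+02 -9.53445039e+01]
cam [332.57099072  11.61172228 490.58982607] [ 3.22030043e-01  9.04449996e-05 -9.46729446e-01]
gauge 0.96 [446. -11.  19.] [263. 172.]
gauge 0.91 [266. 238.  12.] [467.  25.]
leaf_mid 0.81 [ 322. -239.   13.] [80. 75.]
leaf_mid 0.76 [267. 238.  16.] [469.  25.]
mat 0.72 [431. -54.   6.] [232. 159.]
mat 0.61 [449. -12.  17.] [263. 174.]
cramp 0.83 [678.   1.  47.] [273. 330.]
screw_end 0.86 [676.   6.  47.] [277. 328.]
```

View pics/w1.png

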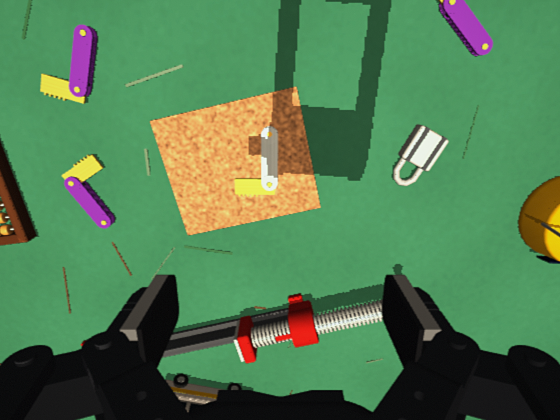

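The gauge case runs (267,130)–(270,187) in the wrist view with the leaf at (255,186). The mat is whole and the screw shows at (300–380,325). I'll take a closer second view.

>>> {"fn": "apply_moves", "kwargs": {"series": [[1,[-0.003,-0.01,-0.05],0],[1,[-0.008,-0.02,-0.1],0],[1,[-0.01,-0.022,-0.13],0],[1,[-0.01,-0.022,-0.13],0]]}}

```text
time: 3.6
tool_pos: [402.1, -5.8, 188.3]
tcp_rot: [179.9, -0.2, -179.9]
ft_force: [-0.8, 0.8, 0.7]
finger_gap: 85.3
```

Run:
```python
from h import *
s=sense();print(s['time'],s['tool_pos'],s['tcp_rot'])
c=snap('wrist','w2')
for q in ['gauge','leaf_mid','mat']:
  for d in spotter.search_frame(c,q)[:2]: print(q,round(d['p'],2),w(c,d['xyz']).round(0),proj(c,w(c,d['xyz'])).round(0)[0])
m=spotter.masks_of(c,'gauge')
for x in m:
  ys,xs=np.nonzero(x['mask']);print(x['p'],len(xs),xs.min(),xs.max(),ys.min(),ys.max())
np.save('m2.npy',m[0]['mask'])
import pickle;pickle.dump(c,open('c2.pkl','wb'))
im=c['color'][60:340,140:420];cv2.imwrite('pics/w2z.png',cv2.resize(im,None,fx=2,fy=2,interpolation=cv2.INTER_CUBIC))
```

```text
3.6 [402.10904467  -5.82272795 188.26871169] [ 179.91338649   -0.20404434 -179.90418627]
gauge 0.92 [ 475. -263.   10.] [ 36. 239.]
gauge 0.7 [448. -12.  17.] [274. 218.]
leaf_mid 0.88 [ 312. -235.   13.] [27. 75.]
leaf_mid 0.79 [ 474. -257.   15.] [ 39. 241.]
mat 0.66 [429. -55.   6.] [232. 197.]
mat 0.56 [448.  -9.  20.] [276. 219.]
0.93 3705 0 47 18 123
0.89 1292 520 559 0 59
0.79 3035 6 78 192 286
0.59 2734 236 295 156 246
```

View pics/w2z.png

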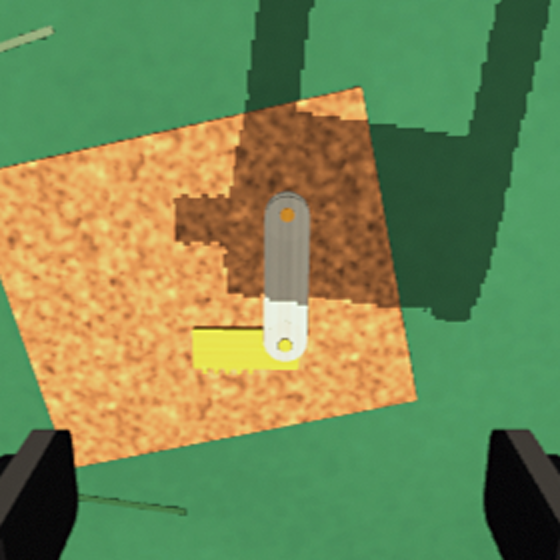

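Run:
```python
from h import *
import pickle;c=pickle.load(open('c2.pkl','rb'))
z=lambda u,v:(u/2+140-.25,v/2+60-.25)
for h in (16,18,20):
  A=onz(c,z(287,192),h);B=onz(c,z(285,363),h);print(h,A.round(1),B.round(1),np.linalg.norm(A-B))
  ra=onz(c,z(287,215),h);rb=onz(c,z(285,345),h);print(ra.round(1),rb.round(1),np.degrees(np.arctan2((rb-ra)[1],(rb-ra)[0])))
# side edges
for a,b in (((266,215),(265,345)),((309,215),(308,345))):
  A=onz(c,z(*a),18);B=onz(c,z(*b),18);print(A.round(1),B.round(1),np.degrees(np.arctan2((B-A)[1],(B-A)[0])))
# leaf edges z=13
A=onz(c,z(194,370),13);B=onz(c,z(298,370),13);print('leaf',A.round(1),B.round(1))
for a in ((-5,170),(362,87),(416,401),(78,467)): print('mat',onz(c,z(*a),4).round(0))
```

```text
16 [384.   -2.5  16. ] [473.6  -3.1  16. ] 89.64272067496263
[395.2  -2.4  16. ] [463.5  -3.1  16. ] -0.5755372739959241
18 [383.6  -2.5  18. ] [472.7  -3.1  18. ] 89.11787407574349
[394.8  -2.5  18. ] [462.7  -3.2  18. ] -0.5755372739959242
20 [383.3  -2.5  20. ] [471.8  -3.1  20. ] 88.59302747652438
[394.4  -2.5  20. ] [461.8  -3.2  20. ] -0.5755372739959231
[394.8 -12.6  18. ] [462.7 -13.4  18. ] -0.6723257483180601
[394.8   8.2  18. ] [462.7   8.6  18. ] 0.4126807907001643
leaf [479.1 -51.   13. ] [479.    3.8  13. ]
mat [ 376. -146.    4.]
mat [336.  33.   4.]
mat [502.  69.   4.]
mat [ 543. -120.    4.]
```

>>> {"fn": "apply_moves", "kwargs": {"series": [[1,[0,0.05,0],0],[1,[0,0.06,0],0],[1,[0,0.06,0],0]]}}

```text
time: 4.22
tool_pos: [405.9, 53.6, 193.5]
tcp_rot: [180.0, 0.3, -179.8]
ft_force: [-0.1, -0.8, 0.0]
finger_gap: 85.4
```

Run:
```python
from h import *
import pickle
c=snap('wrist','w3');pickle.dump(c,open('c3.pkl','wb'))
print(sense()['tool_pos'])
x0,y0=100,60
im=c['color'][y0:y0+280,x0:x0+280];cv2.imwrite('pics/w3z.png',cv2.resize(im,None,fx=2,fy=2,interpolation=cv2.INTER_CUBIC))
```

```text
[405.73156751  52.96416892 193.27853158]
```

View pics/w3z.png

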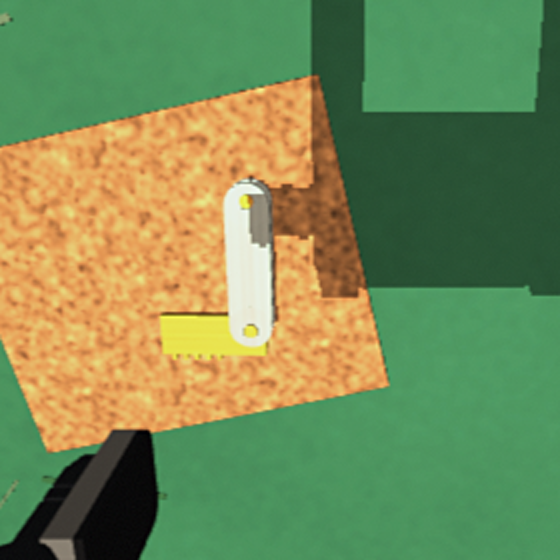

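Run:
```python
from h import *
import pickle;c2=pickle.load(open('c2.pkl','rb'));c3=pickle.load(open('c3.pkl','rb'))
z2=lambda u,v:(u/2+140-.25,v/2+60-.25)
z3=lambda u,v:(u/2+100-.25,v/2+60-.25)
for a,b in (((287,215),(245,202)),((285,345),(251,330)),((194,370),(162,355)),((362,87),(317,76)),((416,401),(389,384))):
  print(tri([c2,c3],[z2(*a),z3(*b)]).round(1), onz(c3,z3(*b),18).round(1))
```

```text
[394.5  -2.5  19.9] [395.   -2.8  18. ]
[462.7  -3.1  17.3] [462.2  -3.   18. ]
[476.6 -50.3  18.1] [476.5 -50.3  18. ]
[336.1  32.7   7.5] [336.1  33.3  18. ]
[502.4  69.7   0.8] [493.  69.  18.]
```

>>> {"fn": "apply_moves", "kwargs": {"series": [[1,[0.015,-0.04,-0.03],0],[0.7,[0.022,-0.056,-0.08],0],[0.6,[0.022,-0.056,-0.12],0],[0.6,[0.022,-0.056,-0.135],0],[0.6,[0.022,-0.056,-0.135],0]]}}

```text
time: 4.9
tool_pos: [427.2, -3.4, 58.0]
tcp_rot: [-180.0, 0.2, -179.9]
ft_force: [0.1, 0.5, -0.3]
finger_gap: 51.0
```

Run:
```python
from h import *
import pickle
for i in range(3):
  c=snap('wrist','w4'); s=sense();print(s['time'],s['tool_pos'],s['tcp_rot'],s['finger_gap'])
```

```text
4.95 [428.33762927  -3.33589939  59.34546282] [-179.97597323    0.34575476 -179.90645294] 51.15301061412219
5.0 [429.04014845  -3.29133257  60.04836252] [-179.96484636    0.43812033 -179.89018138] 51.5431332733166
5.05 [429.37223995  -3.2283384   60.34942361] [-179.96057688    0.48577113 -179.88003903] 51.245271080831124
```

View pics/w4.png

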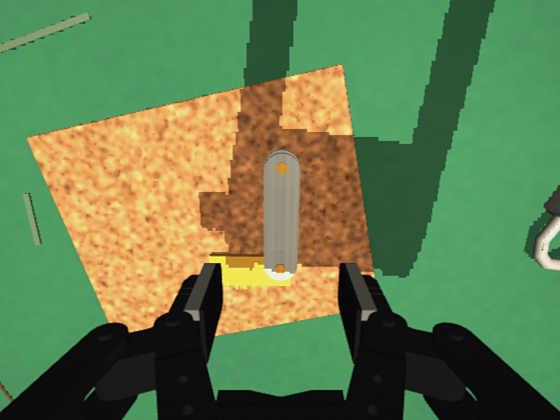

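>>> {"fn": "apply_moves", "kwargs": {"series": [[0.6,[-0.001,0,-0.02],0],[0.6,[-0.002,0,-0.035],0],[0.6,[-0.002,0,-0.042],0],[0.6,[-0.002,0,-0.042],0],[0.6,[-0.002,0,-0.042],0]]}}

```text
time: 5.68
tool_pos: [427.8, -3.3, 18.9]
tcp_rot: [-180.0, 0.5, -179.9]
ft_force: [-0.1, -0.0, 1.5]
finger_gap: 51.5
```

Run:
```python
from h import *
import pickle
for i in range(3):
  c=snap('wrist','w5'); s=sense();print(s['time'],s['tool_pos'],s['tcp_rot'],s['finger_gap'],s['ft_force'])
```

```text
5.725 [427.9138527   -3.28987737  18.96145965] [-179.95231205    0.53885933 -179.87931736] 51.15030918815763 [0.24655032 1.00321096 0.45468715]
5.775 [427.88216461  -3.28669995  18.91976335] [-179.95261948    0.53663475 -179.87988424] 51.23639207090367 [0.27907219 0.17219402 0.31661234]
5.825 [427.84051581  -3.26692192  18.86063817] [-179.95561641    0.53488501 -179.8830664 ] 51.66443087687281 [ 0.58102307  0.49811434 -0.53712834]
```

View pics/w5.png

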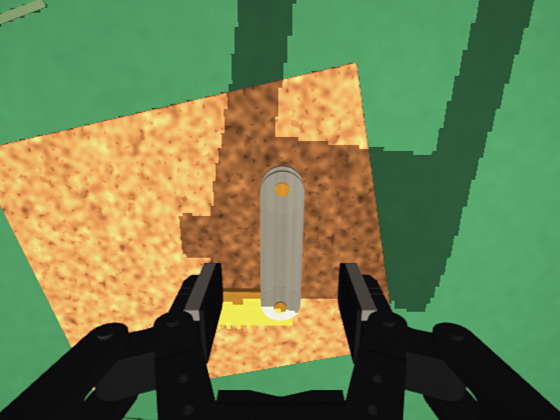

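>>> {"fn": "apply_moves", "kwargs": {"series": [[0.3,[0,0,-0.002],0],[0.1,[0,0,-0.002],0],[0,[0,0,-0.002],0],[0,[0,0,-0.002],0],[0,[0,0,-0.002],0]], "grip_force": 40}}

```text
time: 6.45
tool_pos: [427.9, -3.3, 16.9]
tcp_rot: [-180.0, 0.5, -179.9]
ft_force: [-0.0, -0.6, 0.4]
finger_gap: -0.1
```

>>> {"fn": "apply_moves", "kwargs": {"series": [[0,[0,0,0],0],[0,[0,0,0],0],[0,[0,0,0],0]], "grip_force": 40}}

```text
time: 6.82
tool_pos: [427.8, -3.3, 16.9]
tcp_rot: [-180.0, 0.5, -179.9]
ft_force: [-0.3, 0.2, -0.4]
finger_gap: 0.0
```

Run:
```python
from h import *
c=snap('wrist','w6'); s=sense();print(s['time'],s['tool_pos'],s['tcp_rot'],s['finger_gap'],s['ft_force'])
```

```text
6.875 [427.8221748   -3.29263609  16.87080241] [-179.95270275    0.5341037  -179.87951656] -0.07116974106002737 [-0.887575    0.19877248 -0.0151691 ]
```

View pics/w6.png

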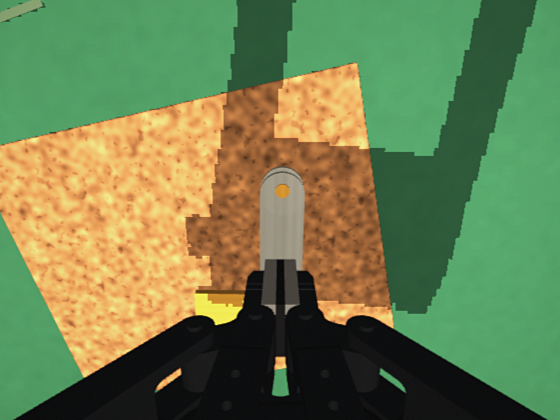

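Run:
```python
from h import *
c=snap('wrist'); s=sense()
R,t=RT(c);print('cam',-R.T@t,R[2])
for z in (5.9,16.9,24.9,40): print(z,proj(c,[[427.8,-3.3,z]]).round(0))
print('case ends', proj(c,[[385.5,-2.5,18],[471.5,-3,18],[394.5,-2.5,18],[462.5,-3,18]]).round(0))
p=snap('scene'); x,y=proj(p,[[430,-3,10]])[0].astype(int);print(x,y)
im=p['color'][y-50:y+50,x-70:x+70];cv2.imwrite('pics/s6.png',cv2.resize(im,None,fx=5,fy=5,interpolation=cv2.INTER_CUBIC))
```

```text
cam [344.37585697  -3.62772164 185.16074237] [ 3.27365564e-01  5.86504275e-04 -9.44897584e-01]
5.9 [[280. 242.]]
16.9 [[280. 251.]]
24.9 [[280. 258.]]
40 [[280. 273.]]
case ends [[282. 172.]
 [281. 323.]
 [282. 190.]
 [281. 309.]]
282 215
```

View pics/s6.png

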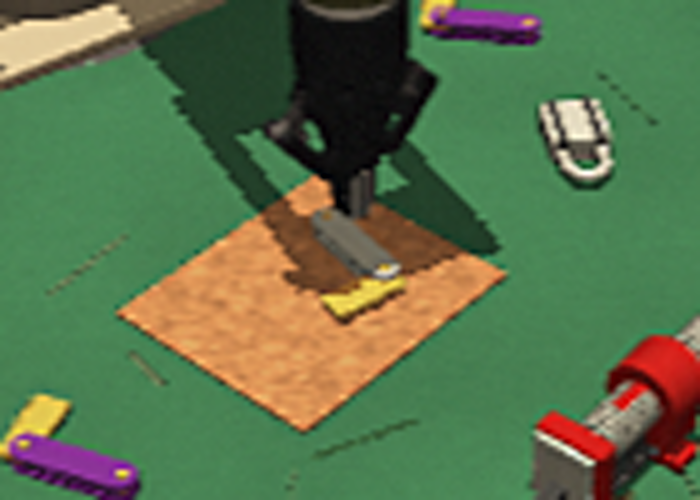

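Run:
```python
from h import *
import pickle
c2=pickle.load(open('c2.pkl','rb'));K=np.array(c2['intrinsics']);print(K)
# w1 mat corners (px)
uv=np.array([[151,122],[297,87],[320,208],[188,235]],float)
obj=np.array([[-85,-100,4],[-85,100,4],[85,100,4],[85,-100,4]],float)
ok,rv,tv=cv2.solvePnP(obj,uv,K,None);R=cv2.Rodrigues(rv)[0];print('w1 cam in mat frame',(-R.T@tv).ravel(),R[2])
print((cv2.projectPoints(obj,rv,tv,K,None)[0].reshape(-1,2)-uv).round(1))
# w4 corners: 28,137 / 342,65 / 371,283 / 110,? skip
im=cv2.imread('pics/w1.png')[70:250,130:340];cv2.imwrite('pics/w1z.png',cv2.resize(im,None,fx=3.5,fy=3.3,interpolation=cv2.INTER_CUBIC))
p=snap('scene'); b=snap('top')
R,t=RT(p);print(-R.T@t);
print(proj(p,[[427.8,-3.3,z] for z in (6,18,40)]).round(1))
for P in (p,b):
  print(proj(P,[[336,33,4],[502,69,4]]).round(1))
y,x=proj(b,[[430,-3,10]])[0].astype(int)[::-1]
im=b['color'][y-60:y+60,x-80:x+80];cv2.imwrite('pics/t6.png',cv2.resize(im,None,fx=5,fy=5,interpolation=cv2.INTER_CUBIC));print(x,y)
```

```text
[[357.76386419   0.         279.95765611]
 [  0.         357.76386419 205.32969935]
 [  0.           0.           1.        ]]
w1 cam in mat frame [-93.21105319  81.7615095  494.64906101] [ 0.31220771 -0.07347494 -0.9471683 ]
[[-0.2 -0.6]
 [-0.3  0.5]
 [ 0.3 -0.1]
 [ 0.3  0.2]]
[1353.03688302 -654.36233899  958.32783301]
[[281.9 216.1]
 [281.8 213.4]
 [281.8 208.3]]
[[275.1 199.3]
 [312.2 219.7]]
[[259.9 263. ]
 [247.8 204.5]]
272 229
```

View pics/w1z.png

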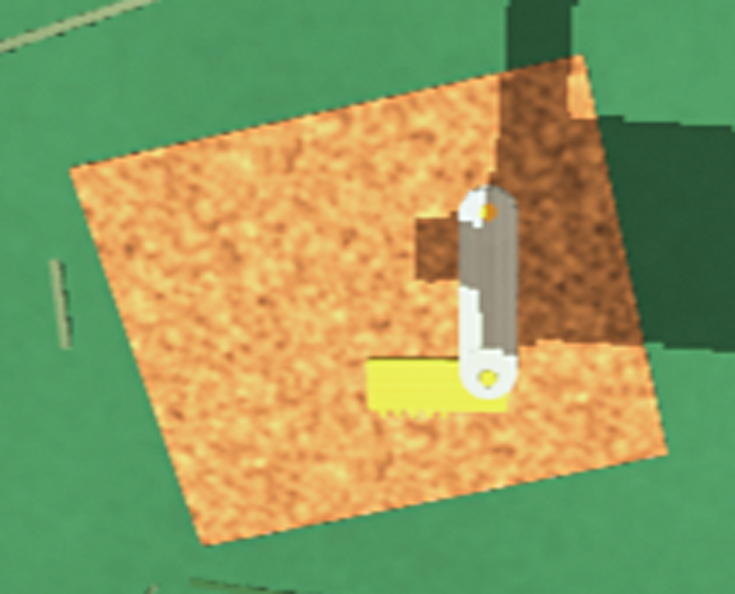

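View pics/t6.png

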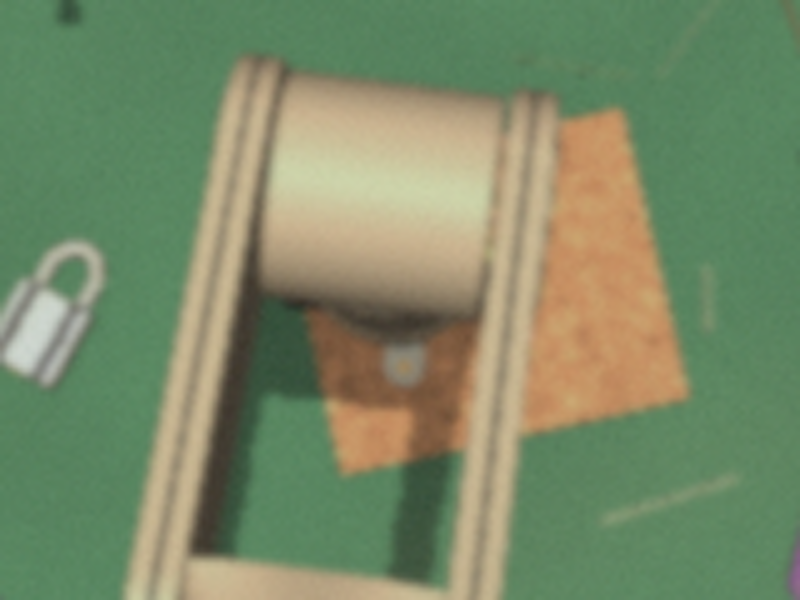

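The shut fingers are still above the gauge: in the scene zoom the tips are at (360,210) with the case whole below them. So the tips stand higher than the TCP reading implies. I'll quantify that before going lower.

Run:
```python
from h import *
print([a for a in dir(r) if not a.startswith('_')], {a:getattr(r,a) for a in dir(r) if not a.startswith('_') and not callable(getattr(r,a))})
c=snap('wrist')
for z in (6,20,30,40,50): print(z,proj(c,[[416.8,-3.3,z],[438.8,-3.3,z]]).round(0).tolist())
im=cv2.resize(c['color'][220:420,180:380],None,fx=3,fy=3,interpolation=cv2.INTER_CUBIC);cv2.imwrite('pics/w6z.png',im)
p=snap('scene');im=p['color'][180:240,240:320];cv2.imwrite('pics/s6z.png',cv2.resize(im,None,fx=10,fy=10,interpolation=cv2.INTER_CUBIC))
print(proj(p,[[428,-3,z] for z in (6,20,30,40,50)]).round(0).tolist())
```

```text
['PlanningError', 'tip_extent'] {'tip_extent': 11.0}
6 [[280.0, 223.0], [280.0, 260.0]]
20 [[280.0, 234.0], [280.0, 273.0]]
30 [[280.0, 242.0], [280.0, 283.0]]
40 [[280.0, 252.0], [280.0, 294.0]]
50 [[280.0, 262.0], [280.0, 307.0]]
[[282.0, 216.0], [282.0, 213.0], [282.0, 211.0], [282.0, 208.0], [282.0, 206.0]]
```

View pics/w6z.png

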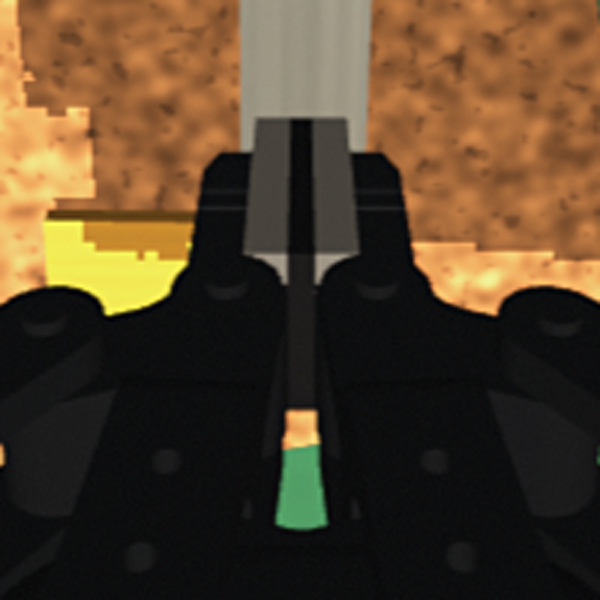

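View pics/s6z.png

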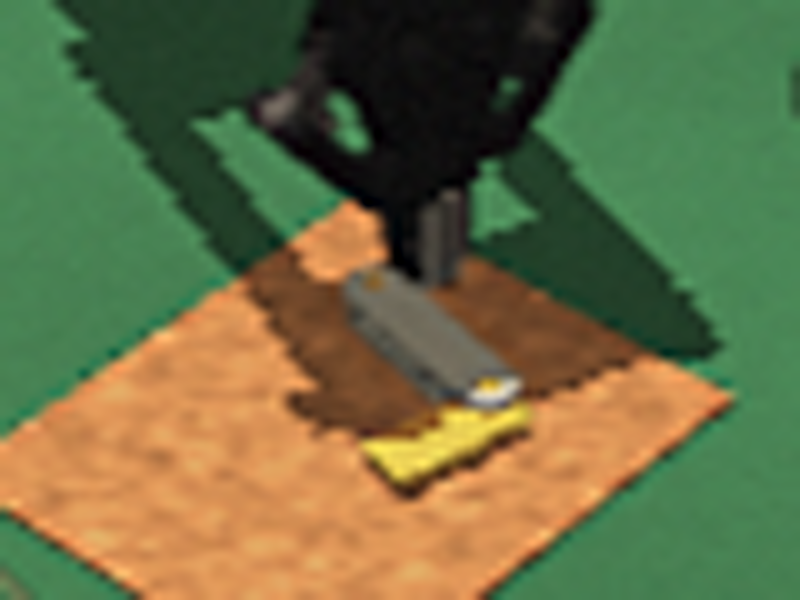

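Both views put the shut tips at about z 40–45, while the TCP reading implies 6. That's a disagreement of about 36 mm. I'll trust the pictures, reopen and go down in stages while watching the force.

>>> {"fn": "apply_moves", "kwargs": {"series": [[0.6,[0,0,0],0],[0.6,[0,0,0],0],[0.6,[0,0,-0.008],0],[0.6,[0,0,-0.016],0],[0.6,[0,0,-0.016],0]]}}

```text
time: 7.8
tool_pos: [426.7, -3.1, -0.4]
tcp_rot: [-180.0, 0.4, -179.9]
ft_force: [-0.1, -0.5, 0.2]
finger_gap: 51.3
```

Run:
```python
from h import *
c=snap('wrist','w7'); s=sense();print(s['time'],s['tool_pos'],s['tcp_rot'],s['finger_gap'],s['ft_force'])
p=snap('scene');im=p['color'][180:240,240:320];cv2.imwrite('pics/s7z.png',cv2.resize(im,None,fx=8,fy=8,interpolation=cv2.INTER_CUBIC))
```

```text
7.85 [ 4.27145626e+02 -3.19838935e+00  1.72893563e-01] [-179.96618677    0.45107565 -179.8849091 ] 51.24190533308701 [0.03838253 0.175224   0.64060694]
```

View pics/w7.png

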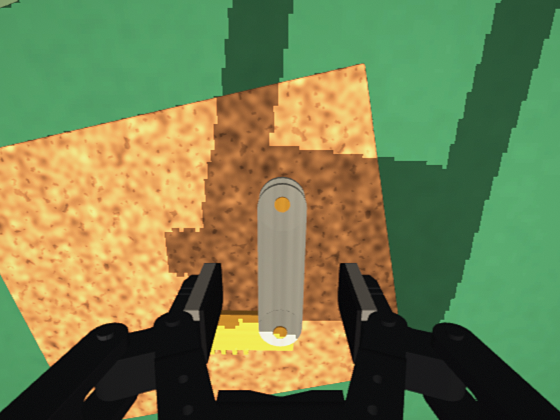

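View pics/s7z.png

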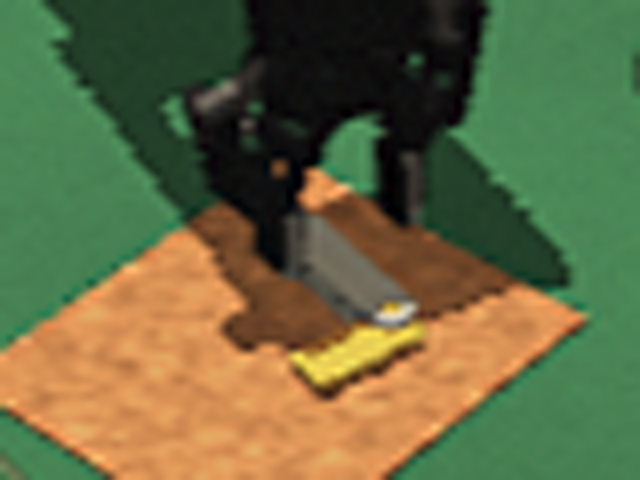

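Run:
```python
from h import *
c=snap('wrist'); s=sense(); X=s['tool_pos']; print(X)
for z in (15,20,25,30,35): print(z,[onz(c,uv,z).round(0).tolist() for uv in ((213,264),(347,264),(200,322))])
p=snap('scene')
for z in (15,20,25,30,35): print(z,proj(p,[[427,28,z],[427,-35,z]]).round(1).tolist())
# pnp
```

```text
[427.79483294  -3.25864325   0.81798155]
15 [[427.0, -36.0, 15.0], [427.0, 29.0, 15.0], [461.0, -44.0, 15.0]]
20 [[425.0, -35.0, 20.0], [425.0, 28.0, 20.0], [457.0, -43.0, 20.0]]
25 [[422.0, -34.0, 25.0], [422.0, 27.0, 25.0], [453.0, -42.0, 25.0]]
30 [[419.0, -33.0, 30.0], [419.0, 26.0, 30.0], [449.0, -40.0, 30.0]]
35 [[417.0, -32.0, 35.0], [416.0, 25.0, 35.0], [446.0, -39.0, 35.0]]
15 [[289.2, 210.4], [274.0, 217.5]]
20 [[289.2, 209.3], [274.0, 216.4]]
25 [[289.2, 208.1], [274.0, 215.2]]
30 [[289.1, 207.0], [273.9, 214.1]]
35 [[289.1, 205.8], [273.9, 212.9]]
```

>>> {"fn": "apply_moves", "kwargs": {"series": [[0.6,[-0.001,0,-0.006],0],[0.6,[-0.002,0,-0.011],0],[0.6,[-0.002,0,-0.015],0],[0.6,[-0.002,0,-0.015],0],[0.6,[-0.002,0,-0.015],0]]}}

```text
time: 8.62
tool_pos: [426.0, -3.3, -14.0]
tcp_rot: [-180.0, 0.5, -179.9]
ft_force: [-0.3, 0.0, -1.2]
finger_gap: 51.0
```

Run:
```python
from h import *
c=snap('wrist','w8'); s=sense();print(s['time'],s['tool_pos'],s['tcp_rot'],s['finger_gap'],s['ft_force'])
p=snap('scene');im=p['color'][180:240,240:320];cv2.imwrite('pics/s8z.png',cv2.resize(im,None,fx=8,fy=8,interpolation=cv2.INTER_CUBIC))
```

```text
8.675 [426.17546922  -3.3236197  -13.83711413] [-179.95129308    0.56072131 -179.88214013] 50.9026589967877 [-0.31842032 -0.12768777  1.09620148]
```

View pics/w8.png

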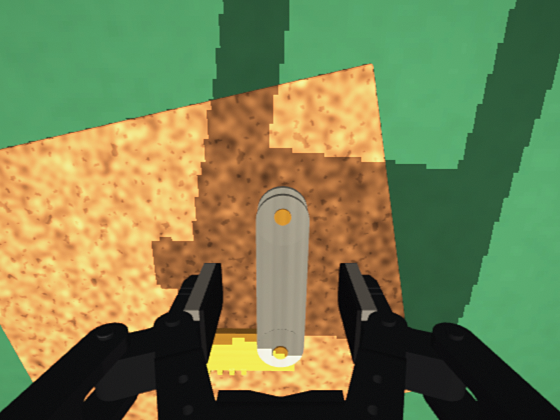

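View pics/s8z.png

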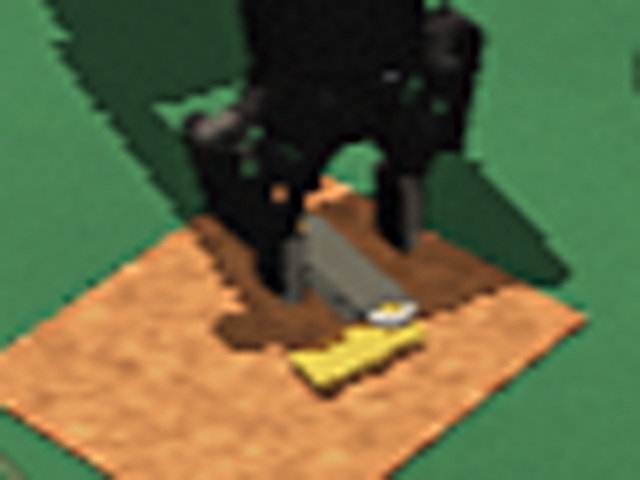

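>>> {"fn": "apply_moves", "kwargs": {"series": [[0.6,[-0.002,0,-0.003],0],[0.5,[-0.002,0,-0.003],0],[0.4,[-0.002,0,-0.003],0],[0.1,[-0.002,0,-0.003],0],[0,[-0.002,0,-0.003],0]], "grip_force": 40}}

```text
time: 9.35
tool_pos: [424.4, -3.4, -16.6]
tcp_rot: [-179.9, 0.6, -179.9]
ft_force: [-0.1, 0.3, 2.6]
finger_gap: 20.4
```

>>> {"fn": "apply_moves", "kwargs": {"series": [[0,[0,0,0],0],[0,[0,0,0],0],[0,[0,0,0],0]]}}

```text
time: 9.72
tool_pos: [424.4, -3.4, -16.5]
tcp_rot: [-179.9, 0.6, -179.9]
ft_force: [-2.2, -0.8, 2.1]
finger_gap: 20.0
```

Run:
```python
from h import *
c=snap('wrist','w9'); s=sense();print(s['time'],s['tool_pos'],s['tcp_rot'],s['finger_gap'],s['ft_force'])
p=snap('scene');im=p['color'][180:240,240:320];cv2.imwrite('pics/s9z.png',cv2.resize(im,None,fx=8,fy=8,interpolation=cv2.INTER_CUBIC))
```

```text
9.775 [424.42256561  -3.37886639 -16.51946478] [-179.94467937    0.58363988 -179.88125416] 20.001674842271996 [-0.97023717 -0.51731869  1.71358492]
```

View pics/w9.png

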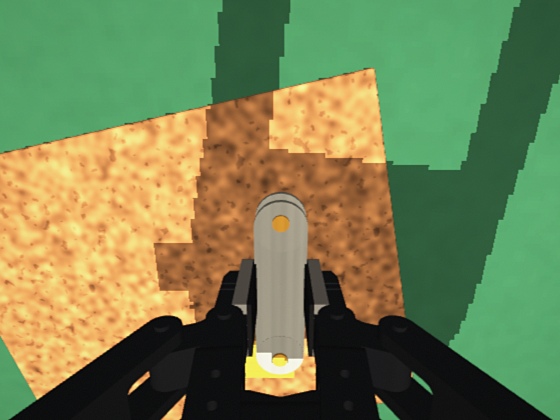

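View pics/s9z.png

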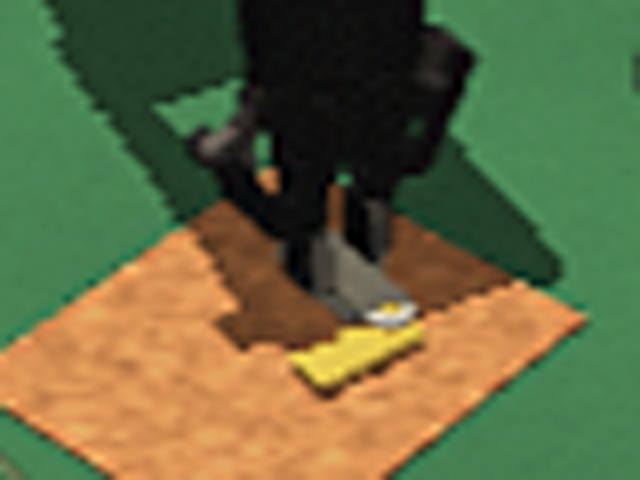

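Gripped (gap 20 mm, case between the pads at (280,290)). I'll lift, keep clear and measure the screw.

>>> {"fn": "apply_moves", "kwargs": {"series": [[0,[0,0,0.01],0],[0,[0,0,0.04],0],[0,[0,0,0.09],0],[0,[0,0.02,0.14],0],[0,[0,0.05,0.17],0]], "grip_force": 60}}

```text
time: 10.45
tool_pos: [425.4, 46.7, 156.9]
tcp_rot: [-179.9, 0.8, -180.0]
ft_force: [0.1, -0.5, -2.0]
finger_gap: 19.0
```

>>> {"fn": "apply_moves", "kwargs": {"series": [[0,[0.02,0.02,0.01],0.1],[0,[0.04,0.03,0.01],0.2],[0,[0.04,0.03,0.01],0.2],[0,[0.04,0.03,0.01],0.2]]}}

```text
time: 10.95
tool_pos: [464.6, 76.4, 166.6]
tcp_rot: [-179.9, 0.7, -168.6]
ft_force: [-0.0, 1.4, -1.4]
finger_gap: 19.3
```

Run:
```python
from h import *
import pickle
c=snap('wrist','w10'); s=sense();print(s['time'],s['tool_pos'],s['tcp_rot'],s['finger_gap'],s['ft_force'])
pickle.dump(c,open('c10.pkl','wb'))
for q in ['cramp','screw_mid','screw_end','leaf_mid']:
  for d in spotter.search_frame(c,q)[:2]: print(q,round(d['p'],2),w(c,d['xyz']).round(0),proj(c,w(c,d['xyz'])).round(0)[0])
p=snap('scene');pickle.dump(p,open('p10.pkl','wb'));cv2.imwrite('pics/s10z.png',cv2.resize(p['color'][140:320,230:400],None,fx=3.3,fy=3.3,interpolation=cv2.INTER_CUBIC))
b=snap('top');pickle.dump(b,open('b10.pkl','wb'));cv2.imwrite('pics/t10z.png',cv2.resize(b['color'][90:290,180:400],None,fx=3,fy=3,interpolation=cv2.INTER_CUBIC))
```

```text
11.0 [464.60957077  76.32212088 166.54885906] [-179.9382339     0.73322965 -168.60739756] 18.949175238186353 [ 0.57944554 -0.48086799 -1.36581869]
cramp 0.92 [ 708. -116.   29.] [ 59. 362.]
cramp 0.6 [419. 196.  19.] [422. 155.]
screw_mid 0.65 [ 713. -112.   32.] [ 60. 369.]
screw_mid 0.64 [461.  77. 197.] [284. 275.]
screw_end 0.86 [ 708. -110.   32.] [ 63. 365.]
leaf_mid 0.95 [288. 255.  16.] [546.   8.]
leaf_mid 0.57 [465.  73. 199.] [271. 284.]
```

View pics/w10.png

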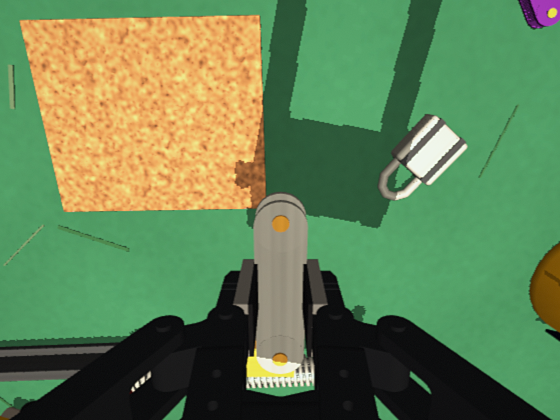

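View pics/s10z.png

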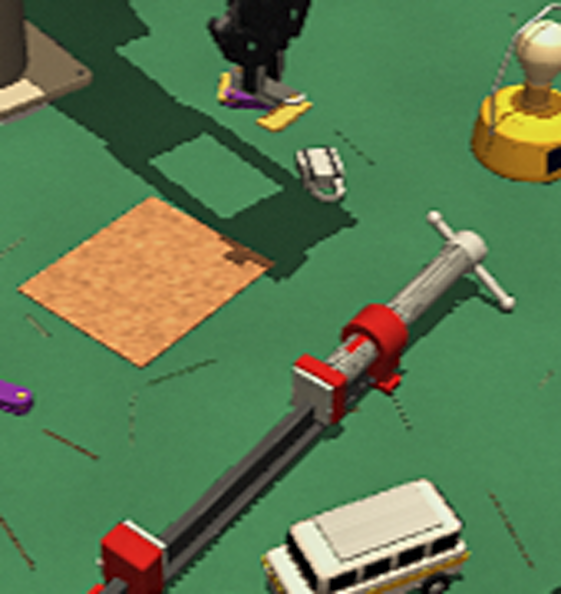

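View pics/t10z.png

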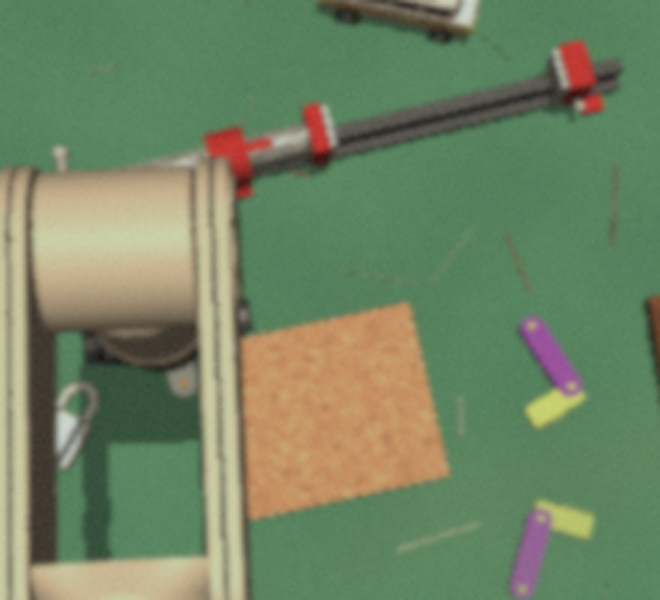

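The gauge is level in the fingers and lifted. For the cramp axis I'll use the first, unobstructed top and scene pictures and w1, since the fixed cameras' calibration carries over.

Run:
```python
import cv2
t=cv2.imread('pics/t0.png');s=cv2.imread('pics/s0.png');w=cv2.imread('pics/w1.png')
cv2.imwrite('pics/t0z.png',cv2.resize(t[95:175,190:400],None,fx=3.8,fy=3.8,interpolation=cv2.INTER_CUBIC))
cv2.imwrite('pics/t0y.png',cv2.resize(t[115:170,190:300],None,fx=7,fy=7,interpolation=cv2.INTER_CUBIC))
cv2.imwrite('pics/s0z.png',cv2.resize(s[200:340,250:390],None,fx=4,fy=4,interpolation=cv2.INTER_CUBIC))
cv2.imwrite('pics/w1y.png',cv2.resize(w[270:380,150:420],None,fx=2.9,fy=2.9,interpolation=cv2.INTER_CUBIC))
```

```text
(no output)
```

View pics/t0z.png

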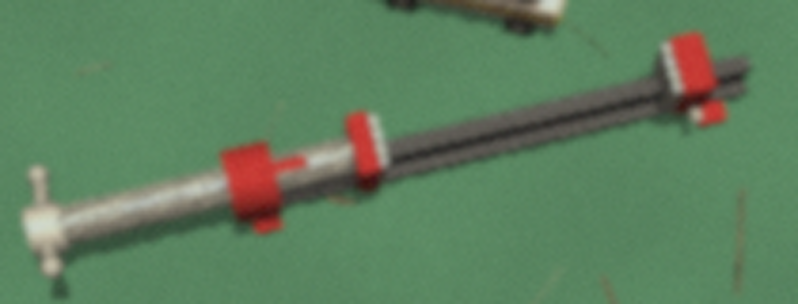

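View pics/t0y.png

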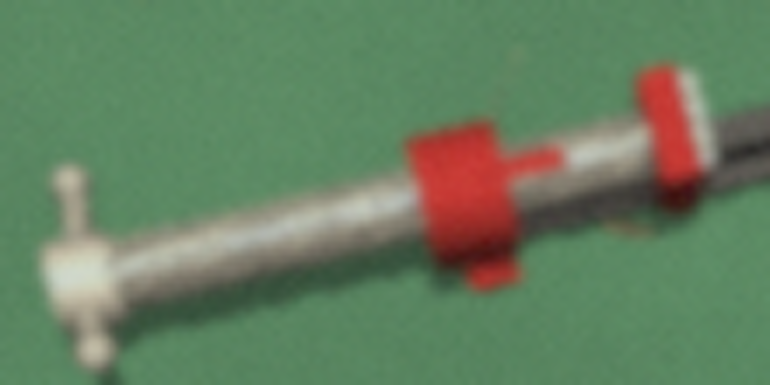

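View pics/s0z.png

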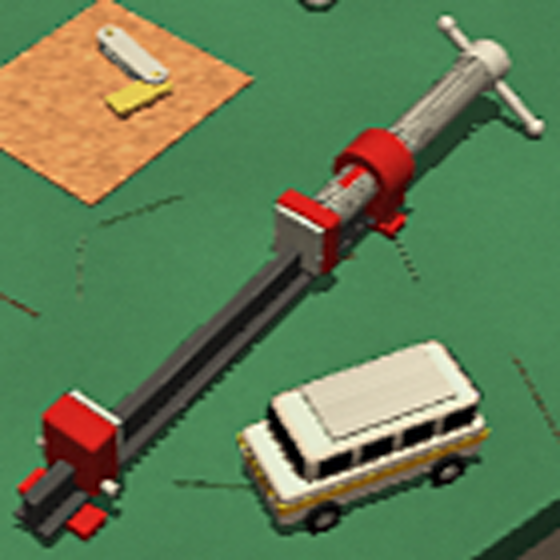

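View pics/w1y.png

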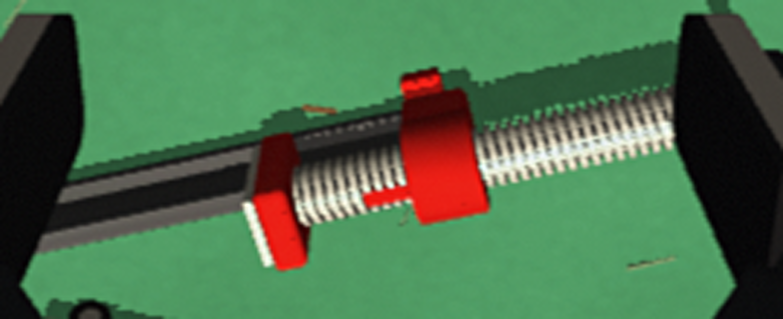

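Run:
```python
from h import *
import pickle
c2=pickle.load(open('c2.pkl','rb'));b=pickle.load(open('b10.pkl','rb'));p=pickle.load(open('p10.pkl','rb'))
# rebuild c1: same rotation as c2 approx w/ printed cam pos
R2,_=RT(c2);f=np.array([3.22030043e-01,9.04e-05,-9.46729e-01])
R=np.array([[0,1,0],np.cross(f,[0,1,0]),f]);R[0]=np.cross(R[1],R[2]);print(R2.round(3),R.round(3))
if R[0]@R2[0]<0: R[0]*=-1;R[1]*=-1
cam=np.array([332.571,11.612,490.59]);c1=dict(c2);c1['rvec']=cv2.Rodrigues(R)[0];c1['tvec']=-R@cam
print(proj(c1,[446,-11,19]), 'expect 263 172')
def z(o,s,u,v): return (o[0]+(u+.5)/s-.5,o[1]+(v+.5)/s-.5)
def ln(n,P,uvs,h=45):
  A=[onz(P,uv,h)[:2] for uv in uvs]; A=np.array(A); d=A[0]-A[-1]
  ang=np.degrees(np.arctan2(d[1],d[0]))-90
  print(n,A.round(1).tolist(),'yaw',round(ang,2)); return A
T=ln('top',b,[z((190,115),7,120,274),z((190,115),7,415,206)])
W=ln('w1',c1,[z((150,270),2.9,660,121),z((150,270),2.9,500,156),z((150,270),2.9,330,192)])
S=ln('scene',p,[z((250,200),4,478,66),z((250,200),4,403,140)])
# bar in top (z~?)
Bt=ln('bar',b,[z((190,95),3.8,395,158),z((190,95),3.8,655,98)],20)
# x at fixed y
for n,A in (('T',T),('W',W),('S',S)):
  for y in (0,60): print(n,y,round(np.interp(0,[0,1],[0,1])+A[0,0]+(y-A[0,1])*(A[-1,0]-A[0,0])/(A[-1,1]-A[0,1]),1))
print('head top',onz(b,z((190,115),7,465,190),71),onz(b,z((190,115),7,82,278),45),'screw end')
print('head w1', onz(c1,z((150,270),2.9,447,150),71), 'scene head',onz(p,z((250,200),4,378,155),71),'end',onz(p,z((250,200),4,492,60),45))
R,t=RT(b);print('top cam',-R.T@t)
```

```text
[[-0.002  1.     0.002]
 [ 0.949  0.001  0.315]
 [ 0.315  0.003 -0.949]] [[-0.     1.     0.   ]
 [ 0.947 -0.     0.322]
 [ 0.322  0.    -0.947]]
[[263.17611726 172.38280152]] expect 263 172
top [[639.2, 182.8], [667.5, 64.9]] yaw 13.52
w1 [[648.1, 154.0], [669.1, 74.1], [691.3, -13.1]] yaw 14.49
scene [[634.4, 196.7], [663.8, 87.8]] yaw 15.1
bar [[698.5, -61.4], [746.0, -259.1]] yaw 13.52
T 0 683.1
T 60 668.7
W 0 687.9
W 60 672.4
S 0 687.5
S 60 671.3
head top [666.08602127  43.40453466  71.        ] [637.48503443 197.9805946   45.        ] screw end
head w1 [646.00871472  44.87131206  71.        ] scene head [684.56717661  40.56373455  71.        ] end [635.7126219  211.17493103  45.        ]
top cam [ 257.58043092  -32.84590185 1383.15372249]
```

>>> {"fn": "apply_moves", "kwargs": {"series": [[0,[0.02,-0.05,0.02],0.02],[0,[0.035,-0.1,0.03],0.04],[0,[0.035,-0.145,0.04],0.04],[0,[0.035,-0.145,0.04],0.04],[0,[0.035,-0.145,0.04],0.04]]}}

```text
time: 11.92
tool_pos: [500.0, -68.3, 206.7]
tcp_rot: [-180.0, 0.8, -166.3]
ft_force: [0.1, -0.0, -2.4]
finger_gap: 19.0
```

Run:
```python
from h import *
import pickle
c=snap('wrist','w11'); s=sense();print(s['time'],s['tool_pos'],s['tcp_rot'],s['finger_gap'],s['ft_force'])
pickle.dump(c,open('c11.pkl','wb'))
b=snap('top');pickle.dump(b,open('b11.pkl','wb'));cv2.imwrite('pics/t11z.png',cv2.resize(b['color'][90:290,180:400],None,fx=3,fy=3,interpolation=cv2.INTER_CUBIC))
```

```text
11.975 [499.96744973 -67.80714931 206.54882477] [-179.9738968     0.78049992 -166.25382896] 19.26906715475703 [-0.2699274   0.6953586  -2.73319212]
```

View pics/w11.png

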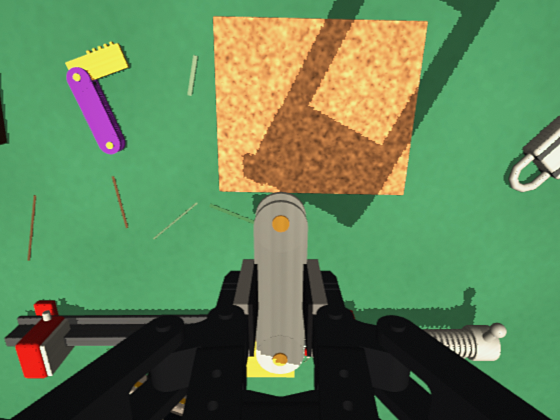

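Run:
```python
import cv2,numpy as np
w=cv2.imread('pics/w11.png')
a=cv2.resize(w[300:380,400:530],None,fx=6,fy=6,interpolation=cv2.INTER_CUBIC);b=cv2.resize(w[290:390,0:180],None,fx=4.3,fy=4.3,interpolation=cv2.INTER_CUBIC)
cv2.imwrite('pics/w11r.png',a);cv2.imwrite('pics/w11l.png',b)
```

```text
(no output)
```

View pics/w11r.png

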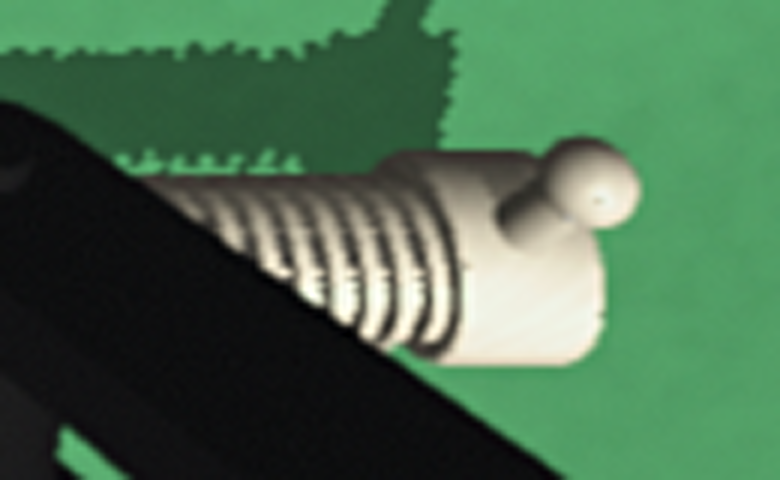

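View pics/w11l.png

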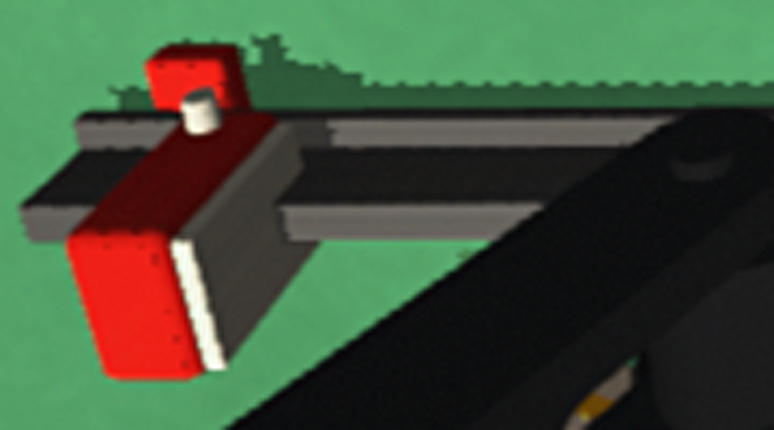

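Run:
```python
from h import *
import pickle
from scipy.optimize import least_squares
c=pickle.load(open('c11.pkl','rb'))
R,t=RT(c);print(R.round(4)); print('camx yaw',np.degrees(np.arctan2(R[0,1],R[0,0]))-90)
zl=lambda u,v:((u+.5)/4.3-.5,290+(v+.5)/4.3-.5)
zr=lambda u,v:(400+(u+.5)/6-.5,300+(v+.5)/6-.5)
for a,b2,h in (((80,113),(660,113),40),((30,240),(490,240),30),((290,205),(530,207),30)):
  A=onz(c,zl(*a),h);B=onz(c,zl(*b2),h);d=B-A;print('bar yaw',np.degrees(np.arctan2(d[1],d[0]))-90)
yaw=np.radians(13.7);n=np.array([np.cos(yaw),np.sin(yaw),0]);u=np.array([-n[1],n[0],0])
K=np.array(c['intrinsics']);cam=-R.T@t
def sd(uv,s,z):  # signed dist of ray to axis in cross-section
  d=R.T@np.linalg.inv(K)@np.array([*uv,1.]); d2=np.array([d@n,d[2]]);d2/=np.linalg.norm(d2);o=np.array([cam@n,cam[2]])
  q=np.array([s,z])-o; return q[0]*d2[1]-q[1]*d2[0]
obs=[((280,178),15),((460,150),19),((520,365),-19),((420,352),-15)]
f=lambda v:[abs(sd(zr(*a),v[0],v[1]))-abs(rad) for a,rad in obs]
for z in (43,45,47):
  print(z,[least_squares(lambda v:[abs(sd(zr(*a),v[0],z))-abs(rad)],[cam@n+(180 if rad>0 else 240)]).x.round(1) for a,rad in obs])
r0=least_squares(f,[cam@n+200,45]);print(r0.x,r0.fun)
s=r0.x[0]
# for s with z=45: position of screw end left face & groove
print('s of T',668.7*n[0]+60*n[1],'cam s',cam@n)
X=onz(c,zr(600,290),45);print('end outer face along',X,X@u)
X=onz(c,zr(450,300),50);print('end inner face',X,X@u)
R,t=RT(c)
for z in (45,):
  print([ (x,round(proj(c,[x])[0][1],1)) for x in []])
```

```text
[[-0.237   0.9715  0.    ]
 [ 0.9165  0.2236  0.3317]
 [ 0.3223  0.0786 -0.9434]]
camx yaw 13.709201842803353
bar yaw 13.708844610328228
bar yaw 13.708786444615626
bar yaw 13.126095733050505
43 [array([629.7]), array([618.5]), array([666.5]), array([669.])]
45 [array([628.1]), array([617.]), array([664.7]), array([667.1])]
47 [array([626.5]), array([615.4]), array([662.8]), array([665.3])]
[370.99827825 365.16253141] [ 2.07405991 -1.9092169  -2.09015475  1.92398971]
s of T 663.8851853063632 cam s 385.3162652752366
end outer face along [638.42768368 221.97524005  45.        ] 64.45582013171791
end inner face [643.851564   191.04856614  50.        ] 33.12445555186292
[]
```

Run:
```python
from h import *
import pickle
c=pickle.load(open('c11.pkl','rb'));R,t=RT(c)
zr=lambda u,v:(400+(u+.5)/6-.5,300+(v+.5)/6-.5)
yaw=np.radians(13.7);n=np.array([np.cos(yaw),np.sin(yaw),0]);K=np.array(c['intrinsics']);cam=-R.T@t
for a,rad in (((280,178),15),((460,150),19),((520,365),-19),((420,352),-15)):
  d=R.T@np.linalg.inv(K)@np.array([*zr(*a),1.]); d2=np.array([d@n,d[2]]);d2/=np.linalg.norm(d2)
  for z in (41,45,49):
    s0=cam@n+(z-cam[2])*d2[0]/d2[1]; print(a,z,round(s0+rad/abs(d2[1]),1))
b=pickle.load(open('b11.pkl','rb'))
```

```text
(280, 178) 41 669.6
(280, 178) 45 666.4
(280, 178) 49 663.2
(460, 150) 41 668.2
(460, 150) 45 665.1
(460, 150) 49 662.0
(520, 365) 41 668.4
(520, 365) 45 664.7
(520, 365) 49 661.0
(420, 352) 41 670.8
(420, 352) 45 667.1
(420, 352) 49 663.5
```

View pics/t11z.png

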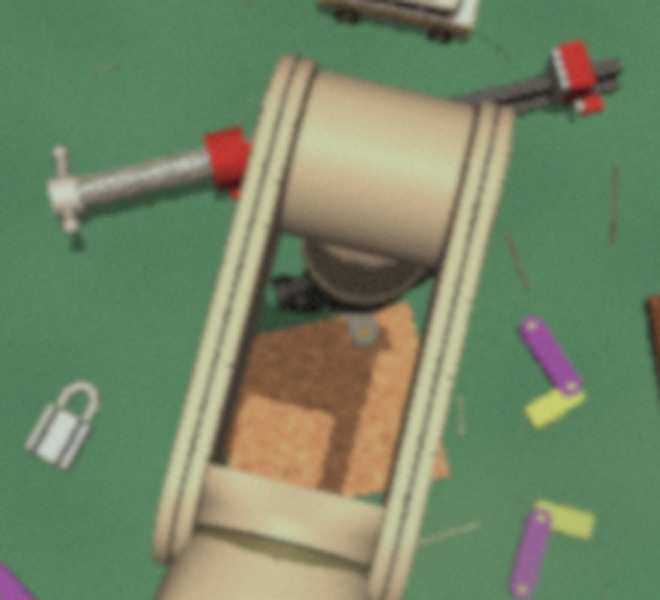

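Axis estimate in coordinates across (s) and along (u) the cramp: yaw 13.7°, s ≈ 665 mm. Wrist edges give 664.7–667 and the top view 664. Next I move to a stand-off about 33 mm short of contact.

>>> {"fn": "apply_moves", "kwargs": {"series": [[0,[0.012,0.05,-0.01],0],[0,[0.024,0.1,-0.03],0],[0,[0.036,0.15,-0.05],0],[0,[0.045,0.196,-0.07],0],[0,[0.045,0.196,-0.08],0]]}}

```text
time: 12.65
tool_pos: [543.5, 132.8, 124.6]
tcp_rot: [180.0, 0.7, -165.9]
ft_force: [-0.6, -0.9, -2.2]
finger_gap: 19.1
```

>>> {"fn": "apply_moves", "kwargs": {"series": [[0,[0,0,-0.04],0],[0,[0,0,-0.08],0],[0,[0,0,-0.1],0],[0,[0,0,-0.1],0],[0,[0,0,-0.1],0]]}}

```text
time: 13.28
tool_pos: [544.9, 133.0, 26.5]
tcp_rot: [180.0, 0.8, -165.9]
ft_force: [0.1, 0.0, -1.1]
finger_gap: 19.2
```

```bash
cat >> h.py <<'E'
_y=np.radians(13.7);N=np.array([np.cos(_y),np.sin(_y),0]);U=np.array([-N[1],N[0],0])
def st():
    s=sense();X=s['tool_pos'];F=s['ft_force'];print('t',round(s['time'],2),'s,u,z',(X@N).round(2),(X@U).round(2),X[2].round(2),'rot',s['tcp_rot'].round(2),'F s,u,z',(F@N).round(1),(F@U).round(1),F[2].round(1),'gap',round(s['finger_gap'],1),'X',X.round(1))
    return s
E
python3 - <<'E'
from h import *
st()
c=snap('wrist','w12');p=snap('scene');st()
import pickle;pickle.dump(c,open('c12.pkl','wb'))
cv2.imwrite('pics/s12z.png',cv2.resize(p['color'][190:270,290:390],None,fx=7,fy=7,interpolation=cv2.INTER_CUBIC))
for i in range(6): snap('top'); 
st()
E
```

```text
t 13.28 s,u,z 560.91 0.12 26.47 rot [ 179.97    0.8  -165.88] F s,u,z 0.1 0.0 -1.1 gap 19.2 X [544.9 133.   26.5]
t 13.38 s,u,z 561.25 0.08 26.8 rot [ 179.98    0.85 -165.89] F s,u,z 0.4 0.4 -1.4 gap 19.4 X [545.3 133.   26.8]
t 13.68 s,u,z 559.8 0.29 25.08 rot [ 179.96    0.69 -165.88] F s,u,z 0.0 0.0 -2.2 gap 19.2 X [543.8 132.9  25.1]
```

View pics/w12.png

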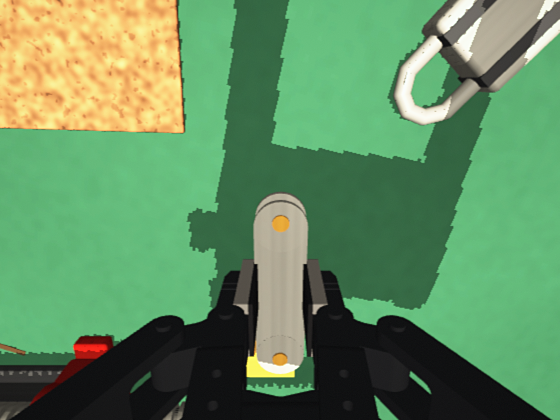

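View pics/s12z.png

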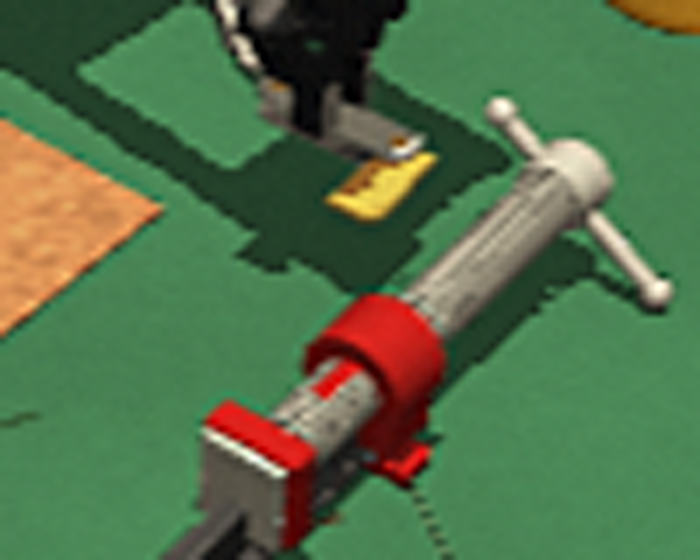

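Run:
```python
from h import *
p=snap('scene');st()
X=sense()['tool_pos']
for dz in (17.5,27.5,37.5):
  pts=[[46,-48],[46,7],[24,-48]]
  print(dz,[ ((proj(p,N*(X@N+8+a)+U*(X@U+b)+np.array([0,0,X[2]+dz]))[0]-[290,190])*7).round(0).tolist() for a,b in pts])
```

```text
t 13.72 s,u,z 559.66 0.29 24.89 rot [ 179.96    0.67 -165.88] F s,u,z -0.2 -0.1 -1.1 gap 19.2 X [543.7 132.8  24.9]
17.5 [[356.0, 239.0], [423.0, 179.0], [316.0, 219.0]]
27.5 [[357.0, 223.0], [425.0, 163.0], [317.0, 202.0]]
37.5 [[359.0, 206.0], [427.0, 146.0], [319.0, 186.0]]
```

>>> {"fn": "apply_moves", "kwargs": {"series": [[0,[0.003,0.001,-0.002],0],[0,[0.007,0.002,-0.004],0],[0,[0.012,0.003,-0.006],0],[0,[0.016,0.004,-0.007],0],[0,[0.018,0.0045,-0.0075],0]]}}

```text
time: 14.35
tool_pos: [562.0, 137.4, 17.3]
tcp_rot: [180.0, 0.7, -165.9]
ft_force: [-0.3, -0.4, -1.4]
finger_gap: 19.6
```

>>> {"fn": "apply_moves", "kwargs": {"series": [[0,[0,0,0],-0.004],[0,[0,0,0],-0.004],[0,[0,0,0],-0.004],[0,[0,0,0],-0.004]]}}

```text
time: 14.85
tool_pos: [561.9, 137.4, 17.3]
tcp_rot: [180.0, 0.7, -166.1]
ft_force: [0.2, -0.1, -1.6]
finger_gap: 18.8
```

Run:
```python
from h import *
for i in range(4): st();p=snap('scene')
st()
cv2.imwrite('pics/s13z.png',cv2.resize(p['color'][190:270,290:390],None,fx=7,fy=7,interpolation=cv2.INTER_CUBIC))
```

```text
t 14.85 s,u,z 578.43 0.39 17.28 rot [ 179.96    0.67 -166.11] F s,u,z 0.2 -0.1 -1.6 gap 18.8 X [561.9 137.4  17.3]
t 14.9 s,u,z 578.47 0.39 17.28 rot [ 179.96    0.67 -166.11] F s,u,z -0.3 -0.6 -2.1 gap 19.0 X [561.9 137.4  17.3]
t 14.95 s,u,z 578.46 0.44 17.27 rot [ 179.96    0.67 -166.11] F s,u,z 0.4 0.3 -0.9 gap 19.3 X [561.9 137.4  17.3]
t 15.0 s,u,z 578.5 0.4 17.28 rot [ 179.96    0.67 -166.11] F s,u,z -0.8 -0.6 -1.6 gap 19.2 X [562.  137.4  17.3]
t 15.05 s,u,z 578.49 0.39 17.28 rot [ 179.96    0.67 -166.11] F s,u,z 0.2 -0.9 -1.9 gap 19.3 X [561.9 137.4  17.3]
```

View pics/s13z.png

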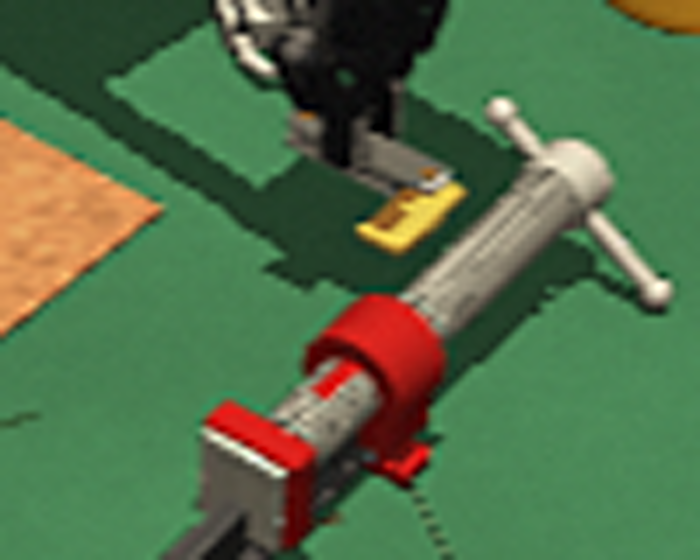

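>>> {"fn": "apply_moves", "kwargs": {"series": [[0,[0.0015,0.0004,0],0],[0,[0.003,0.0007,0],0],[0,[0.0045,0.0011,0],0],[0,[0.006,0.0015,0],0],[0,[0.006,0.0015,0],0]]}}

```text
time: 15.68
tool_pos: [568.1, 138.9, 17.3]
tcp_rot: [180.0, 0.7, -166.1]
ft_force: [-0.4, -0.2, -1.6]
finger_gap: 19.3
```

>>> {"fn": "apply_moves", "kwargs": {"series": [[0,[0.0008,0.0002,0],0],[0,[0.0016,0.0004,0],0],[0,[0.0024,0.0006,0],0],[0,[0.0032,0.0008,0],0],[0,[0.0032,0.0008,0],0]]}}

```text
time: 16.3
tool_pos: [571.3, 139.7, 17.3]
tcp_rot: [180.0, 0.7, -166.1]
ft_force: [-0.3, 0.1, -1.0]
finger_gap: 18.8
```

Run:
```python
from h import *
for i in range(2): st();p=snap('scene')
cv2.imwrite('pics/s14z.png',cv2.resize(p['color'][190:270,290:390],None,fx=7,fy=7,interpolation=cv2.INTER_CUBIC))
```

```text
t 16.3 s,u,z 588.17 0.44 17.27 rot [ 179.96    0.67 -166.11] F s,u,z -0.3 0.2 -1.0 gap 18.8 X [571.3 139.7  17.3]
t 16.35 s,u,z 588.13 0.43 17.26 rot [ 179.96    0.67 -166.11] F s,u,z -0.8 0.0 -1.4 gap 18.9 X [571.3 139.7  17.3]
```

View pics/s14z.png

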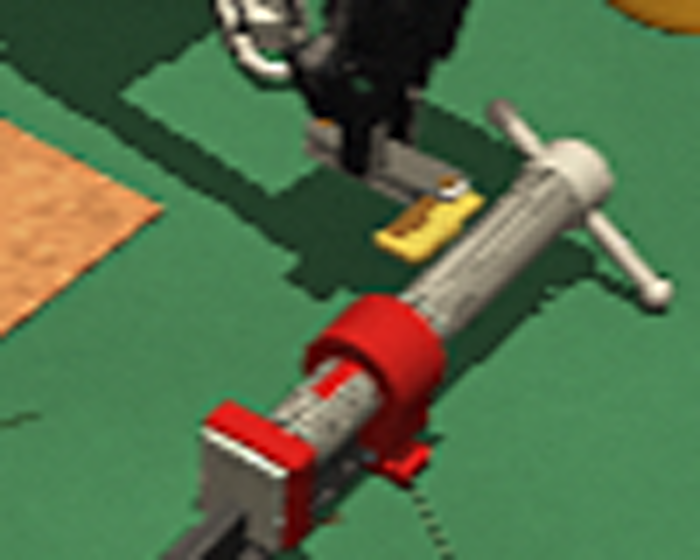

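>>> {"fn": "apply_moves", "kwargs": {"series": [[0,[0.0005,0.0001,0],0],[0,[0.001,0.0002,0],0],[0,[0.0015,0.0004,0],0],[0,[0.002,0.0005,0],0]]}}

```text
time: 16.9
tool_pos: [573.3, 140.3, 17.3]
tcp_rot: [180.0, 0.7, -166.1]
ft_force: [-0.1, 0.9, -2.5]
finger_gap: 19.1
```

>>> {"fn": "apply_moves", "kwargs": {"series": [[0,[0.0004,0.0001,0],0],[0,[0.0008,0.0002,0],0],[0,[0.0012,0.0003,0],0]]}}

```text
time: 17.27
tool_pos: [574.5, 140.6, 17.2]
tcp_rot: [180.0, 0.7, -166.1]
ft_force: [0.2, 0.3, -2.2]
finger_gap: 18.9
```

>>> {"fn": "apply_moves", "kwargs": {"series": [[0,[0.0004,0.0001,0],0],[0,[0.0008,0.0002,0],0],[0,[0.0012,0.0003,0],0]]}}

```text
time: 17.65
tool_pos: [575.7, 140.8, 17.2]
tcp_rot: [180.0, 0.7, -166.1]
ft_force: [-0.2, 0.8, -1.4]
finger_gap: 19.4
```

>>> {"fn": "apply_moves", "kwargs": {"series": [[0,[0.0004,0.0001,0],0],[0,[0.0008,0.0002,0],0],[0,[0.0012,0.0003,0],0]]}}

```text
time: 18.02
tool_pos: [576.3, 141.1, 17.0]
tcp_rot: [179.9, 0.6, -166.1]
ft_force: [-3.4, -1.0, -1.9]
finger_gap: 18.9
```

Run:
```python
from h import *
for i in range(4): st();p=snap('scene')
```

```text
t 18.02 s,u,z 593.37 0.6 16.95 rot [ 179.95    0.6  -166.11] F s,u,z -3.6 -0.1 -1.9 gap 18.9 X [576.3 141.1  17. ]
t 18.07 s,u,z 593.4 0.6 16.96 rot [ 179.95    0.6  -166.11] F s,u,z -2.7 0.4 -0.3 gap 19.3 X [576.4 141.1  17. ]
t 18.12 s,u,z 593.4 0.6 16.95 rot [ 179.95    0.6  -166.11] F s,u,z -2.8 0.7 -0.2 gap 19.2 X [576.4 141.1  17. ]
t 18.18 s,u,z 593.43 0.59 16.97 rot [ 179.95    0.61 -166.11] F s,u,z -4.1 0.2 -2.3 gap 18.9 X [576.4 141.1  17. ]
```

>>> {"fn": "apply_moves", "kwargs": {"series": [[0,[0.00046,0.00072,0],0],[0,[0.00032,0.0013,0],0],[0,[0.00017,0.0019,0],0]]}}

```text
time: 18.6
tool_pos: [576.4, 142.7, 16.8]
tcp_rot: [180.0, 0.6, -166.1]
ft_force: [-3.5, -3.1, -1.3]
finger_gap: 19.2
```

Run:
```python
from h import *
st()
```

```text
t 18.6 s,u,z 593.84 2.13 16.82 rot [ 179.97    0.58 -166.12] F s,u,z -4.2 -2.1 -1.3 gap 19.2 X [576.4 142.7  16.8]
```

>>> {"fn": "apply_moves", "kwargs": {"series": [[0,[0.00025,0.00068,0.0001],0],[0,[0.0001,0.00127,0.0002],0],[0,[-3e-05,0.00185,0.0002],0]]}}

```text
time: 18.98
tool_pos: [577.4, 144.5, 17.5]
tcp_rot: [-180.0, 0.7, -166.1]
ft_force: [1.4, -3.4, -2.8]
finger_gap: 19.1
```

Run:
```python
from h import *
st()
```

```text
t 18.98 s,u,z 595.22 3.59 17.53 rot [-180.      0.69 -166.12] F s,u,z 0.6 -3.7 -2.8 gap 19.1 X [577.4 144.5  17.5]
```

The leaf moved in from s=593.8 to 595.2, with the side load now greater than the press, so the teeth are catching in the grooves. I'll ease the side load and press in gently.

>>> {"fn": "apply_moves", "kwargs": {"series": [[0,[0.0004,-0.0002,0],0],[0,[0.0008,-0.0003,-0.0001],0],[0,[0.0012,-0.0003,-0.0002],0]]}}

```text
time: 19.35
tool_pos: [578.4, 144.3, 17.2]
tcp_rot: [180.0, 0.7, -166.1]
ft_force: [-1.5, -1.6, -0.7]
finger_gap: 19.4
```

Run:
```python
from h import *
st()
```

```text
t 19.35 s,u,z 596.09 3.17 17.25 rot [ 179.99    0.67 -166.12] F s,u,z -1.9 -1.2 -0.7 gap 19.4 X [578.4 144.3  17.2]
```

>>> {"fn": "apply_moves", "kwargs": {"series": [[0,[0.0004,0,0],0],[0,[0.0007,0,0],0],[0,[0.0007,0,0],0]]}}

```text
time: 19.73
tool_pos: [578.4, 144.2, 16.9]
tcp_rot: [180.0, 0.6, -166.1]
ft_force: [-4.8, -1.9, -0.0]
finger_gap: 19.4
```

Run:
```python
from h import *
st()
```

```text
t 19.73 s,u,z 596.08 3.11 16.89 rot [ 179.98    0.58 -166.12] F s,u,z -5.1 -0.7 -0.0 gap 19.4 X [578.4 144.2  16.9]
```

Home: s = 596.1 is 2.7 mm beyond the crest contact, and it now resists at 5 N. I'll hold there.

>>> {"fn": "apply_moves", "kwargs": {"series": [[0,[0.0007,0.0001,0.0001],0],[0,[0.0007,0.0001,0.0001],0],[0,[0.0007,0.0001,0.0001],0],[0,[0.0007,0.0001,0.0001],0],[0,[0.0007,0.0001,0.0001],0]]}}

```text
time: 20.35
tool_pos: [578.4, 144.2, 16.7]
tcp_rot: [180.0, 0.5, -166.1]
ft_force: [-4.7, -2.3, 0.9]
finger_gap: 19.3
```

Run:
```python
from h import *
s=st();print(s['wrist_torque'])
for i in range(12): snap('scene'); s=sense();print(round(s['time'],2),(s['ft_force']@N).round(1),(s['ft_force']@U).round(1),s['wrist_torque'].round(2),s['tcp_rot'].round(2)[2])
p=snap('scene');st();cv2.imwrite('pics/s15z.png',cv2.resize(p['color'][190:270,290:390],None,fx=7,fy=7,interpolation=cv2.INTER_CUBIC))
```

```text
t 20.35 s,u,z 596.09 3.15 16.71 rot [ 179.98    0.5  -166.11] F s,u,z -5.1 -1.1 0.9 gap 19.3 X [578.4 144.2  16.7]
[-0.33953023  0.86472833 -0.031679  ]
20.4 -5.0 -1.6 [-0.33  0.79 -0.04] -166.11
20.45 -6.3 -1.1 [-0.33  0.92 -0.06] -166.11
20.5 -5.3 -1.5 [-0.36  0.87 -0.05] -166.11
20.55 -5.6 -0.3 [-0.33  0.83 -0.03] -166.11
20.6 -6.3 -1.0 [-0.35  0.89 -0.08] -166.11
20.65 -6.2 -1.2 [-0.35  0.84 -0.14] -166.11
20.7 -6.5 -0.3 [-0.38  0.88 -0.02] -166.11
20.75 -5.4 -0.5 [-0.38  0.86 -0.08] -166.11
20.8 -5.4 -1.1 [-0.31  0.83 -0.03] -166.11
20.85 -6.1 -1.6 [-0.34  0.87 -0.04] -166.11
20.9 -5.9 -0.6 [-0.4   0.86 -0.12] -166.11
20.95 -5.7 -1.0 [-0.32  0.9  -0.03] -166.11
t 21.0 s,u,z 596.11 3.15 16.73 rot [ 179.97    0.51 -166.11] F s,u,z -5.4 -0.1 0.6 gap 19.3 X [578.4 144.2  16.7]
```

View pics/s15z.png

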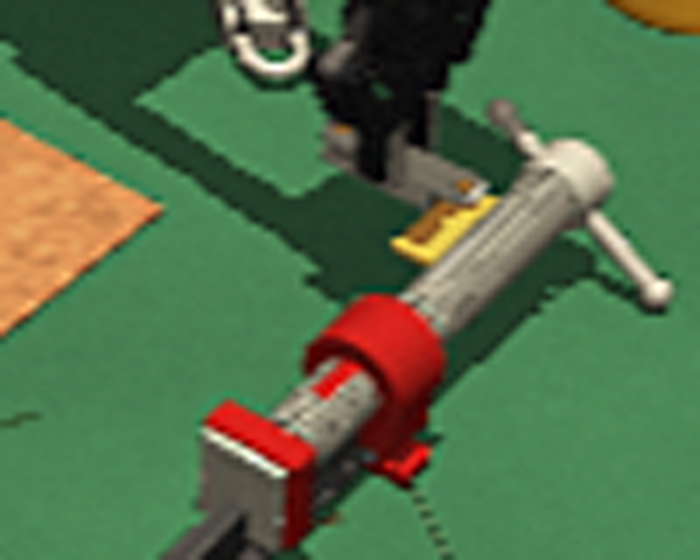

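Steady at about 5.7 N. The vertical moment is lower than expected for a press centred on the leaf, so contact may lean toward the inner end. I'll try a small yaw to check for rocking.

>>> {"fn": "apply_moves", "kwargs": {"series": [[0,[0.0007,-0.0001,0.0001],0.005],[0,[0.0008,-0.0004,0.0002],0.01],[0,[0.0008,-0.0004,0.0002],0.01]]}}

```text
time: 21.38
tool_pos: [578.4, 143.7, 16.6]
tcp_rot: [180.0, 0.4, -165.5]
ft_force: [-5.2, -2.0, 0.9]
finger_gap: 19.2
```

Run:
```python
from h import *
s=st();L=[]
for i in range(6): snap('scene'); s=sense();L.append([s['ft_force']@N,s['ft_force']@U,*s['wrist_torque']])
print(np.mean(L,0).round(2),np.std(L,0).round(2));st()
```

```text
t 21.38 s,u,z 595.95 2.61 16.56 rot [ 179.97    0.41 -165.54] F s,u,z -5.5 -0.7 0.9 gap 19.2 X [578.4 143.7  16.6]
[-6.   -0.57 -0.38  0.92 -0.09] [0.6  0.31 0.02 0.03 0.03]
t 21.68 s,u,z 595.96 2.64 16.58 rot [ 179.97    0.41 -165.54] F s,u,z -5.5 -1.0 0.7 gap 19.1 X [578.4 143.7  16.6]
```

>>> {"fn": "apply_moves", "kwargs": {"series": [[0,[0.0005,0.0004,0.0002],-0.005],[0,[0.0005,0.0004,0.0002],-0.005],[0,[0.0005,0.0004,0.0002],-0.005],[0,[0.0005,0.0004,0.0002],-0.005],[0,[0.0005,0.0004,0.0002],-0.005]]}}

```text
time: 22.3
tool_pos: [578.3, 143.9, 16.6]
tcp_rot: [180.0, 0.3, -165.8]
ft_force: [-5.1, -2.7, 1.5]
finger_gap: 19.4
```

Run:
```python
from h import *
s=st();L=[]
for i in range(24): snap('scene'); s=sense();L.append([s['ft_force']@N,s['ft_force']@U,*s['wrist_torque']])
print(np.mean(L,0).round(2),np.std(L,0).round(2));st()
```

```text
t 22.3 s,u,z 595.95 2.88 16.58 rot [ 179.97    0.34 -165.82] F s,u,z -5.6 -1.4 1.5 gap 19.4 X [578.3 143.9  16.6]
[-5.48 -1.13 -0.39  0.8  -0.08] [0.36 0.54 0.03 0.03 0.02]
t 23.5 s,u,z 596.0 2.86 16.61 rot [ 179.97    0.35 -165.83] F s,u,z -5.1 -0.5 0.9 gap 19.0 X [578.4 143.9  16.6]
```

>>> {"fn": "apply_moves", "kwargs": {"series": [[0,[0.0004,0.0001,0.0003],0],[0,[0.0003,0.0001,0.0006],0],[0,[0.0003,0.0001,0.0006],0]]}}

```text
time: 23.88
tool_pos: [578.3, 143.9, 17.1]
tcp_rot: [180.0, 0.3, -165.8]
ft_force: [-4.6, -2.5, 1.2]
finger_gap: 19.1
```

Run:
```python
from h import *
s=st();L=[]
for i in range(6): snap('scene'); s=sense();L.append([s['ft_force']@N,s['ft_force']@U,s['ft_force'][2],*s['wrist_torque']])
print(np.mean(L,0).round(2),np.std(L,0).round(2));st()
```

```text
t 23.88 s,u,z 595.97 2.88 17.08 rot [ 179.97    0.31 -165.82] F s,u,z -5.1 -1.3 1.2 gap 19.1 X [578.3 143.9  17.1]
[-4.97 -1.23 -0.1  -0.42  0.72 -0.08] [0.59 0.46 0.48 0.02 0.02 0.03]
t 24.18 s,u,z 596.01 2.87 17.08 rot [ 179.97    0.31 -165.83] F s,u,z -4.7 -0.7 -1.1 gap 19.0 X [578.4 144.   17.1]
```

>>> {"fn": "apply_moves", "kwargs": {"series": [[0,[0.0004,-0.0001,0.0001],0],[0,[0.0004,-0.0001,0.0001],0],[0,[0.0004,-0.0001,0.0001],0],[0,[0.0004,-0.0001,0.0001],0],[0,[0.0004,-0.0001,0.0001],0]]}}

```text
time: 24.8
tool_pos: [578.3, 143.8, 17.0]
tcp_rot: [180.0, 0.3, -165.8]
ft_force: [-5.8, -1.6, 0.2]
finger_gap: 19.1
```

Run:
```python
from h import *
s=st();L=[]
for i in range(40): snap('top'); s=sense();L.append([s['ft_force']@N,s['ft_force']@U,s['ft_force'][2],*s['wrist_torque']])
L=np.array(L);print(L.mean(0).round(2),L.std(0).round(2),L.min(0).round(1),L.max(0).round(1));st()
```

```text
t 24.8 s,u,z 595.93 2.76 16.98 rot [ 179.96    0.26 -165.82] F s,u,z -6.0 -0.2 0.2 gap 19.1 X [578.3 143.8  17. ]
[-5.28 -0.59  0.11 -0.32  0.8  -0.05] [0.5  0.5  0.52 0.03 0.03 0.03] [-6.3 -1.9 -0.8 -0.4  0.7 -0.1] [-4.3  0.5  1.2 -0.3  0.9  0. ]
t 26.8 s,u,z 595.93 2.78 16.97 rot [ 179.96    0.26 -165.82] F s,u,z -6.3 -0.3 0.5 gap 19.1 X [578.3 143.8  17. ]
```

>>> {"fn": "apply_moves", "kwargs": {"series": [[0,[0.0005,-0.0002,0.0001],0.006],[0,[0.0006,-0.0005,0.0002],0.012],[0,[0.0006,-0.0005,0.0002],0.012],[0,[0.0006,-0.0005,0.0002],0.012]]}}

```text
time: 27.3
tool_pos: [578.3, 143.4, 16.9]
tcp_rot: [179.9, 0.2, -165.1]
ft_force: [-6.1, -1.1, -0.5]
finger_gap: 18.9
```

Run:
```python
from h import *
s=st();L=[]
for i in range(22): snap('top'); s=sense();L.append([s['ft_force']@N,s['ft_force']@U,s['ft_force'][2],*s['wrist_torque']])
L=np.array(L);print(L.mean(0).round(2),L.std(0).round(2));st()
```

```text
t 27.3 s,u,z 595.81 2.37 16.9 rot [ 179.94    0.2  -165.14] F s,u,z -6.2 0.4 -0.5 gap 18.9 X [578.3 143.4  16.9]
[-5.98 -0.23  0.24 -0.3   0.88 -0.14] [0.41 0.53 0.47 0.03 0.04 0.02]
t 28.4 s,u,z 595.8 2.35 16.89 rot [ 179.95    0.2  -165.14] F s,u,z -6.0 -0.6 0.8 gap 18.9 X [578.3 143.4  16.9]
```

Flat: turning 0.012 rad moved the pressure centre to mid-leaf (about -21 mm), and it held at 6 N. I'll back off straight out now.

>>> {"fn": "apply_moves", "kwargs": {"series": [[0,[-0.002,-0.0005,0],0],[0,[-0.006,-0.0015,0],0],[0,[-0.015,-0.0037,0],0],[0,[-0.03,-0.0073,0.005],0],[0,[-0.045,-0.011,0.02],0]]}}

```text
time: 29.02
tool_pos: [531.4, 132.2, 36.0]
tcp_rot: [179.9, 0.1, -165.1]
ft_force: [-0.4, -0.6, -1.1]
finger_gap: 18.9
```

>>> {"fn": "apply_moves", "kwargs": {"series": [[0,[-0.01,-0.02,0.03],0],[0,[-0.03,-0.06,0.05],0],[0,[-0.05,-0.1,0.06],0],[0,[-0.07,-0.14,0.06],0],[0,[-0.09,-0.164,0.06],0]]}}

```text
time: 29.65
tool_pos: [440.5, -33.2, 96.2]
tcp_rot: [180.0, 0.1, -165.2]
ft_force: [-0.5, 0.1, -2.1]
finger_gap: 19.2
```

Run:
```python
from h import *
c=snap('wrist','w16');st();b=snap('top','t16')
```

```text
t 29.7 s,u,z 417.55 -137.69 95.62 rot [ 1.7998e+02 -4.0000e-02 -1.6518e+02] F s,u,z 0.6 -2.5 -2.3 gap 19.2 X [438.3 -34.9  95.6]
```

View pics/w16.png

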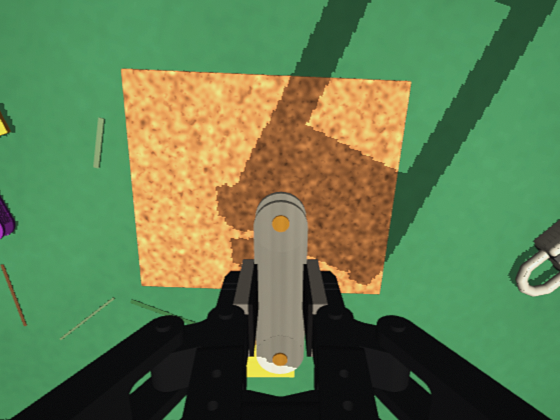

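>>> {"fn": "apply_moves", "kwargs": {"series": [[0,[0,0,-0.03],0],[0,[0,0,-0.065],0],[0,[0,0,-0.09],0],[0,[0,0,-0.1],0],[0,[0,0,-0.105],0]]}}

```text
time: 30.38
tool_pos: [439.6, -33.2, -9.3]
tcp_rot: [179.9, 0.0, -165.2]
ft_force: [0.9, -0.0, -0.9]
finger_gap: 19.4
```

Run:
```python
from h import *
for i in range(5): snap('wrist')
c=snap('wrist','w17');st()
for uv in ((141,285),(380,293),(123,69),(410,81)): pass
```

```text
t 30.68 s,u,z 419.85 -137.05 -8.32 rot [ 1.7999e+02  1.3000e-01 -1.6526e+02] F s,u,z 0.3 -0.5 -2.4 gap 19.3 X [440.4 -33.7  -8.3]
```

View pics/w17.png

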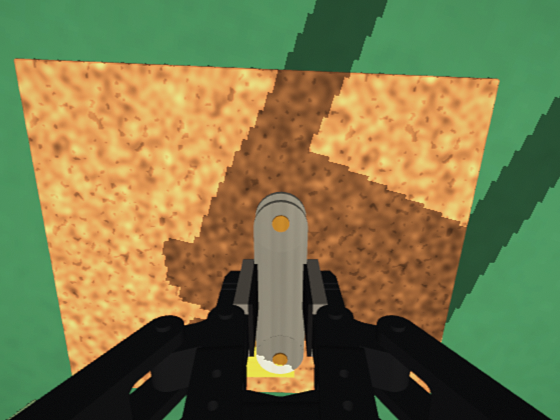

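The gauge is over the mat, with cork showing all round. I'll lower it slowly and feel for the mat.

>>> {"fn": "apply_moves", "kwargs": {"series": [[0,[0,0,-0.0015],0],[0,[0,0,-0.003],0],[0,[0,0,-0.0045],0],[0,[0,0,-0.006],0],[0,[0,0,-0.006],0]]}}

```text
time: 31.3
tool_pos: [440.1, -33.7, -14.6]
tcp_rot: [180.0, 0.1, -165.3]
ft_force: [-0.6, 0.1, -2.0]
finger_gap: 18.9
```

>>> {"fn": "apply_moves", "kwargs": {"series": [[0,[0,0,-0.0006],0],[0,[0,0,-0.0012],0],[0,[0,0,-0.0018],0],[0,[0,0,-0.0018],0]]}}

```text
time: 31.8
tool_pos: [440.1, -33.7, -16.3]
tcp_rot: [180.0, 0.1, -165.3]
ft_force: [-0.6, 0.1, -0.7]
finger_gap: 19.4
```

Run:
```python
from h import *
for i in range(4): st(); snap('wrist')
```

```text
t 31.8 s,u,z 419.65 -136.94 -16.32 rot [ 1.7997e+02  1.0000e-01 -1.6527e+02] F s,u,z -0.5 0.3 -0.7 gap 19.4 X [440.1 -33.7 -16.3]
t 31.85 s,u,z 419.66 -136.93 -16.31 rot [ 1.7997e+02  1.0000e-01 -1.6526e+02] F s,u,z -1.0 -0.1 -0.5 gap 18.9 X [440.2 -33.6 -16.3]
t 31.9 s,u,z 419.67 -136.93 -16.3 rot [ 1.7997e+02  1.1000e-01 -1.6526e+02] F s,u,z -0.1 0.8 -0.2 gap 19.2 X [440.2 -33.6 -16.3]
t 31.95 s,u,z 419.67 -136.94 -16.3 rot [ 1.7998e+02  1.1000e-01 -1.6526e+02] F s,u,z -1.3 0.6 -0.3 gap 19.2 X [440.2 -33.7 -16.3]
```

>>> {"fn": "apply_moves", "kwargs": {"series": [[0,[0,0,-0.0004],0],[0.3,[0,0,-0.0004],0],[0.45,[0,0,-0.0004],0],[0.6,[0,0,-0.0004],0],[0.6,[0,0,-0.0004],0]], "grip_force": 20}}

```text
time: 32.62
tool_pos: [440.2, -33.7, -16.7]
tcp_rot: [180.0, 0.1, -165.3]
ft_force: [0.2, -0.3, 1.1]
finger_gap: 51.3
```

>>> {"fn": "apply_moves", "kwargs": {"series": [[0.6,[0,0,0.005],0],[0.6,[0,0,0.02],0],[0.6,[0,0,0.06],0],[0.6,[-0.01,0,0.12],0],[0.6,[-0.01,0,0.17],0]]}}

```text
time: 33.25
tool_pos: [430.1, -33.7, 156.7]
tcp_rot: [-180.0, 0.2, -165.3]
ft_force: [0.4, -0.0, -0.1]
finger_gap: 51.1
```

Run:
```python
from h import *
for i in range(3): snap('scene')
c=snap('wrist','w18');st();import pickle;pickle.dump(c,open('c18.pkl','wb'))
for i,d in enumerate(spotter.search_frame(c,'gauge')[:3]): print(d['p'],w(c,d['xyz']).round(0))
p=snap('scene','s18')
for q in ('lantern','schoty','padlock'):
  for d in spotter.search_frame(p,q)[:1]: print(q,d['p'],w(p,d['xyz']).round(0))
```

```text
t 33.45 s,u,z 411.15 -135.13 155.57 rot [-179.91    0.33 -165.26] F s,u,z -0.1 0.3 -0.2 gap 51.3 X [431.5 -33.9 155.6]
0.77 [463. -44.  17.]
0.74 [ 350. -246.    9.]
0.7 [ 476. -262.   12.]
lantern 0.83 [530. 397.  62.]
schoty 0.62 [ 487. -491.   23.]
padlock 0.66 [461. -39.  19.]
```

View pics/w18.png

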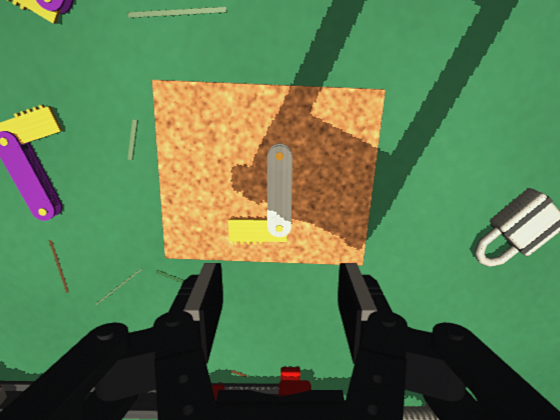

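View pics/s18.png

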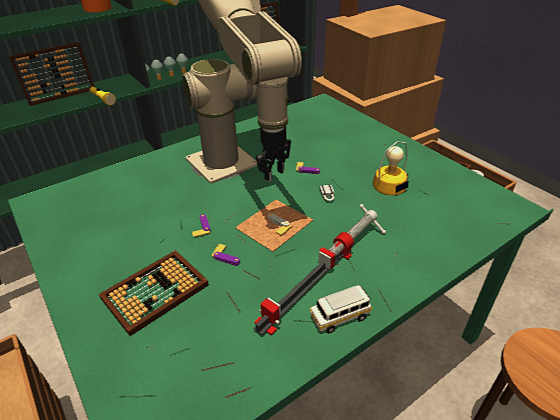

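Run:
```python
from h import *
import pickle
c=pickle.load(open('c18.pkl','rb'))
C=np.array([onz(c,uv,4) for uv in ((152,80),(385,90),(365,265),(166,258))]);m=C.mean(0)
a=onz(c,(280,146),18);b=onz(c,(279,238),18);o=a+(b-a)*47/86
ex=(C[2]+C[3]-C[0]-C[1]);ex/=np.linalg.norm(ex);ey=np.array([-ex[1],ex[0],0])
print(m.round(0),o.round(0),((o-m)@ex).round(1),((o-m)@ey).round(1),np.linalg.norm(b-a))
st(); hand_in()
```

```text
[440. -45.   4.] [449. -31.  18.] 12.4 11.8 86.78285408813458
t 33.7 s,u,z 409.03 -134.14 151.81 rot [ 1.7991e+02 -3.0000e-02 -1.6527e+02] F s,u,z -0.1 0.6 -0.4 gap 51.1 X [429.2 -33.4 151.8]
the job is handed in; nothing more can be done
```

The thread check is done, the gauge is back on the cork mat, and the job was handed in at about 34 s of the 70 s allowed. `hand_in` gives no verdict, so the results below are my own measurements.

- **Feeling for the thread:** The leaf first touched the crests at about 3.5 N. I slid it gently along the screw until it dropped in about 2.5 mm beyond that point. As it dropped, the side load exceeded the press, so the teeth had caught.
- **Hold:** I held it pressed at 5 to 6 N for several seconds, including about 2.6 s at a mean of 5.3 N.
- **Rock check:** A 0.012 rad turn brought the pressure centre to mid-leaf at about 6 N, so the leaf sat flat.
- **Final checks:** The gauge lies flat on the mat, about 12 mm from its centre along both mat x and y. It is released, with the gripper clear above and nothing touching. In the last scene picture the lantern, schoty and padlock look unmoved.

**Checks that failed or disagreed:**
- **First grasp:** It closed on air. The fingertips stood about 36 mm higher than the reported TCP and `tip_extent` imply. I went by the pictures and forces instead.
- **Screw position and angle:** The cameras disagreed by 1–3 mm on the axis position and by 1–1.5° on its yaw. The best-seated tool angle was about 1° off my camera estimate of the screw's yaw.
- **Padlock:** In the last scene picture the network reported the gauge's position as the padlock. I judged the padlock by eye instead.

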